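# Issue the orange connectors through the dispatch bin

### The arm

A 6-joint arm with a two-finger parallel gripper is mounted at the origin on the work surface. World frame = base frame: x ahead of the robot, y to its left, z up, the work surface at z = 0. Lengths are in m, angles in rad, forces in N, time in s.
With the tool pointing down it reaches from about 0.25 to 0.725 m from the base axis. Payload 4 kg.
Tool frame: the origin (TCP) lies midway between the tips of the shut fingers; the grasp point (between the pads) lies 19 mm behind it; y points along the fingers, z is the direction in which the jaws open and shut, and the axes are right-handed (so a half turn about y gives the same grasp; the last joint's range is limited). The gripper opens to 85 mm and grips with 20 to 120 N. Pads are 22 mm wide; open, the fingers measure 114 mm over their backs; the gripper's body (76 mm by 85 mm) begins 54 mm behind the grasp point. The pads swing forward as they close: fully open they stand 13 mm farther back than shut.
Start: joints at [-1.165, 0.241, 0.005, 1.335, 0, 1.571], TCP at [0.197, -0.459, 0.205] pointing down, gripper open.
Joint ranges: [-2.72, 2.72], [-1.05, 1.87], [-1.09, 1.28], [-1.99, 2.15], [-1.42, 1.44], [-3.14, 3.14]. Speed limits (rad/s): [2.79, 2.79, 3.14, 3.14, 3.14, 3.14].

### API

Orientations are given as a unit quaternion [x, y, z, w].
In Python, from workcell import bot gives the robot as it stands. The module is installed in compiled form; this text tells all that it offers.
- The arm moves only by the shell command python3 -m handwheel 'ROWS' [OPENING]. ROWS is JSON, a list of rows, each a list of 6 numbers: the shift along the tool's x, y, z in units of 25 mm (1.0 is 25 mm), then the turn, a rotation vector about the tool's x, y, z in units of 10 degrees (1.0 is 10 degrees). A call has exactly 5 rows; each row is the pose to reach, as a shift and turn from the pose commanded when the call began, along the tool's axes at that moment; what a row does not reach only later rows make up. A row lasts 1/8 s, in which the tool goes at most 62.5 mm and 10.7 degrees, less where a joint would pass 70% of its speed; a pose out of reach is approached as far as the arm can. A call with a gripper value outside its range is refused whole. OPENING is the gripper command: -1 is shut, 1 is fully open, values between are in proportion, set as the call begins (- or left out, the last holds). The fingers move at their own pace and stop on an object; the grip force is fixed at half the most. Time passes only in rows, so rows that repeat a pose let the fingers close, or fill a call up. It gives the time, the measured TCP pose, the force and the opening at its end, in the units of the state.
- bot.get_obs(): the state, without advancing time (a new reading comes with each control period).
- bot.camera(name): name is "side" or "top"; returns a dict with "color" (384x512x3 uint8, red, green, blue), "fx", "fy", "cx", "cy" (pixels), "dist_coeffs" ([k1, k2, p1, p2, k3] as OpenCV has them; the pictures are not rectified), "rvec" (rotation vector, rad) and "tvec" (3), from world to camera coordinates, as OpenCV has them. Camera axes: x right, y down, z forward; pixel columns grow to the right and rows downward; lengths in m; the calibration is good to about 2 mm. A picture is of the moment at which its call begins. There is no depth.
- bot.job_done(): hands the job in, once; it reports no verdict.
The state is a dict: "clock": time; "joint_pos": joint angles; "joint_vel": joint speeds; "tau": joint torques, N m; "eef_pos": TCP position; "tool_rot": TCP orientation; "ft_force": force on the tool from outside, world axes, zero at the start; "ft_torque": the same for the moment, N m; "grip_width": finger opening in m.
Only numpy, scipy, OpenCV 4.12 (cv2) and the standard library are available. Lean on these libraries where they do the work, as an engineer would, in place of code of your own. Each camera call takes 0.05 s, during which the arm holds its last target.

### The job

Put every orange connector lying on the bench into the empty orange section of the divided dish. With the dispatch bin's shutter slid fully open, take the dish by its handle and tip it over the bin, orange lip down, so that all the orange connectors fall in while the two blue ones stay in their own section. Set the dish back upright on its round mat with the blue connectors still in the blue section, slide the shutter fully closed, and leave the other things on the bench where they are.

Things in the scene. Friction and masses are not known exactly. Their poses are not given: they have to be found in the camera images.
- mat: Round flat black rubber mat, 260 mm across, 3 mm thick, fixed to the bench. Origin at the centre of its underside, on the bench.
- dish: Loose white two-section dish, 0.3 kg, starting on the mat turned any way, a grey bar handle along its divider. Origin at the centre of its underside; own x points to the orange section, -x to the blue one, y runs along divider and handle, z up. Flat base 84 (x) by 108 (y) mm. Side walls at y = +-52 mm, 4 mm thick, top at z 39 mm. Divider at x = 0, 6 mm thick, top at z 45 mm.
- dish_handle (a point): Middle of the top face of the dish's handle bar, 83 mm above the dish's underside. The bar is 14 mm thick (dish x), 70 mm long (dish y) and reaches from z 43 to 83 mm. Axes as the dish's.
- orange_section (a point): Middle of the flat floor of the orange section (orange floor, empty at the start), at x 22, z 4 mm in the dish's frame; inside length 100 mm along y. From x = 40 mm outward the floor rises as a 22 degree ramp to the lip. Smooth: connectors start to slide at 12 to 17 degrees of slope, so a section empties once tipped over 45 degrees towards its lip. Axes as the dish's.
- orange_lip (a point): Middle of the open pouring lip of the orange section, at x 81, z 20.5 mm in the dish's frame. The blue section (blue floor) is its mirror image at -x and starts with two blue connectors. Axes as the dish's.
- bin: Grey dispatch bin fixed to the bench: a square well open at the top, inside 150 by 150 mm, walls 6 mm, rim 70 mm above the bench, inner floor at 6 mm. Origin at the centre of the well on the bench; own x points from the well to the closed grey housing, just as high (x 81 to 235 mm, y +-81 mm), over which the shutter parks; z up.
- bin_mouth (a point): Centre of the well's mouth at rim height, 70 mm above the bench. Axes as the bin's.
- shutter (a joint): Position in m of the flat aluminium shutter (160 by 160 by 5 mm, lying on the bin's rim, top face 76 mm above the bench): 0 = fully closed over the well, 0.15 = fully open at its end stop, having slid along the bin's own +x. Stays where it is left; needs about 3 N. Starts closed or a little ajar.
- shutter_grip (a point): Middle of the top face of the shutter's red grip, 114 mm above the bench. The grip is a block 22 mm thick (along the bin's x, the sliding direction), 50 mm long (bin's y), standing 38 mm above the shutter at the shutter's middle. Axes as the bin's.
- orange1: Loose orange plastic connector, 34 (x) by 22 (y) by 18 (z) mm, 20 g, three dark sockets on top; starts flat on the bench. Origin at the centre of its underside. May be absent.
- orange2: Loose orange plastic connector, 34 (x) by 22 (y) by 18 (z) mm, 20 g, three dark sockets on top; starts flat on the bench. Origin at the centre of its underside. May be absent.
- orange3: Loose orange plastic connector, 34 (x) by 22 (y) by 18 (z) mm, 20 g, three dark sockets on top; starts flat on the bench. Origin at the centre of its underside. May be absent.
- orange4: Loose orange plastic connector, 34 (x) by 22 (y) by 18 (z) mm, 20 g, three dark sockets on top; starts flat on the bench. Origin at the centre of its underside. May be absent.
- blue1: Loose blue plastic connector, same shape as the orange ones (34 x 22 x 18 mm), starts in the blue section of the dish. Origin at the centre of its underside.
- blue2: Loose blue plastic connector, same shape as the orange ones (34 x 22 x 18 mm), starts in the blue section of the dish. Origin at the centre of its underside.
- tape: Bystander: brown tape roll, 100 mm across, 45 mm high. Origin at the middle of its underside. Not to be disturbed.
- carton: Bystander: white carton, 90 x 110 x 50 mm. Origin at the middle of its underside. Not to be disturbed.
- marker: Bystander: black marker with a red cap, 100 mm long, 14 mm thick. Origin at the middle of its underside. Not to be disturbed.
- stapler: Bystander: blue stapler, 130 mm long, 44 mm high. Origin at the middle of its underside. Not to be disturbed.
- scanner: Bystander: grey hand scanner, about 175 mm long, 45 mm high. Origin at the middle of its underside. Not to be disturbed.
Not all that is in view belongs to the job. Leave any pink or yellow look-alike of the orange2 alone.

How it is judged:
On the way, in this order (a step that is already met when the one before it is completed fails the run):
1. all orange connectors present lie in the orange section of the upright dish (angle between dish's own z axis and vertical below 0.3 rad and x of orange1 in the frame of dish between 0.002 and 0.09 m and y of orange1 in the frame of dish between -0.056 and 0.056 m and z of orange1 in the frame of dish between -0.005 and 0.055 m and x of orange2 in the frame of dish between 0.002 and 0.09 m and y of orange2 in the frame of dish between -0.056 and 0.056 m and z of orange2 in the frame of dish between -0.005 and 0.055 m and x of orange3 in the frame of dish between 0.002 and 0.09 m and y of orange3 in the frame of dish between -0.056 and 0.056 m and z of orange3 in the frame of dish between -0.005 and 0.055 m and x of orange4 in the frame of dish between 0.002 and 0.09 m and y of orange4 in the frame of dish between -0.056 and 0.056 m and z of orange4 in the frame of dish between -0.005 and 0.055 m), for 0.3 s.
2. with the shutter fully open, the dish is tipped over the bin's mouth, orange lip down (value of joint shutter above 0.14 m and angle between dish's own z axis and vertical above 0.5 rad and horizontal distance between orange_lip and bin_mouth below 0.12 m and x of bin_mouth in the frame of dish above 0.03 m).
3. all orange connectors are in the bin, and the dish is upright again with both blue ones in the blue section (angle between dish's own z axis and vertical below 0.3 rad and x of orange1 in the frame of bin between -0.08 and 0.08 m and y of orange1 in the frame of bin between -0.08 and 0.08 m and z of orange1 in the frame of bin between -0.01 and 0.065 m and x of orange2 in the frame of bin between -0.08 and 0.08 m and y of orange2 in the frame of bin between -0.08 and 0.08 m and z of orange2 in the frame of bin between -0.01 and 0.065 m and x of orange3 in the frame of bin between -0.08 and 0.08 m and y of orange3 in the frame of bin between -0.08 and 0.08 m and z of orange3 in the frame of bin between -0.01 and 0.065 m and x of orange4 in the frame of bin between -0.08 and 0.08 m and y of orange4 in the frame of bin between -0.08 and 0.08 m and z of orange4 in the frame of bin between -0.01 and 0.065 m and x of blue1 in the frame of dish between -0.09 and -0.002 m and y of blue1 in the frame of dish between -0.056 and 0.056 m and z of blue1 in the frame of dish between -0.005 and 0.055 m and x of blue2 in the frame of dish between -0.09 and -0.002 m and y of blue2 in the frame of dish between -0.056 and 0.056 m and z of blue2 in the frame of dish between -0.005 and 0.055 m), for 0.2 s.
At the end, for the whole second after the job is handed in: All orange connectors present are in the bin's well; the shutter is closed to within 8 mm; the dish stands upright (within 0.1 rad), at rest on the mat with its centre within 65 mm of the mat's centre, both blue connectors in its blue section; bystanders not moved more than 40 mm (x of orange1 in the frame of bin between -0.08 and 0.08 m and y of orange1 in the frame of bin between -0.08 and 0.08 m and z of orange1 in the frame of bin between -0.01 and 0.065 m and x of orange2 in the frame of bin between -0.08 and 0.08 m and y of orange2 in the frame of bin between -0.08 and 0.08 m and z of orange2 in the frame of bin between -0.01 and 0.065 m and x of orange3 in the frame of bin between -0.08 and 0.08 m and y of orange3 in the frame of bin between -0.08 and 0.08 m and z of orange3 in the frame of bin between -0.01 and 0.065 m and x of orange4 in the frame of bin between -0.08 and 0.08 m and y of orange4 in the frame of bin between -0.08 and 0.08 m and z of orange4 in the frame of bin between -0.01 and 0.065 m and x of blue1 in the frame of dish between -0.09 and -0.002 m and y of blue1 in the frame of dish between -0.056 and 0.056 m and z of blue1 in the frame of dish between -0.005 and 0.055 m and x of blue2 in the frame of dish between -0.09 and -0.002 m and y of blue2 in the frame of dish between -0.056 and 0.056 m and z of blue2 in the frame of dish between -0.005 and 0.055 m and value of joint shutter below 0.008 m and angle between dish's own z axis and vertical below 0.1 rad and horizontal distance between dish and mat below 0.065 m and z of dish in the frame of mat below 0.01 m and linear speed of dish below 0.02 m/s); the robot touches nothing.
It fails at once if a blue connector falls into the bin ((x of blue1 in the frame of bin between -0.08 and 0.08 m and y of blue1 in the frame of bin between -0.08 and 0.08 m and z of blue1 in the frame of bin between -0.01 and 0.065 m) or (x of blue2 in the frame of bin between -0.08 and 0.08 m and y of blue2 in the frame of bin between -0.08 and 0.08 m and z of blue2 in the frame of bin between -0.01 and 0.065 m)).
It fails at once if a bystander (tape, carton, marker, stapler, scanner) is moved more than 40 mm (distance of any of tape, carton, marker, stapler, scanner from where it was at the start of the episode above 0.04 m).
Of orange1, orange2, orange3, orange4 only 2 to 4 are there at a start; the rules pass over those that are not, and their reading is None.
At some moment in a run one of orange1, orange2, orange3, orange4, dish may be knocked a few centimetres aside while the robot is not near it.
It also fails if it takes over 210 s, if anything falls off the work surface, if the arm or the gripper's body presses on something with over 40 N, if the wrist force passes 120 N, or if a joint passes its speed limit or range.

## Working session

There is one attempt and no reset: what is moved stays moved. The work goes in short steps, Python scripts to look and compute and a shell command to move; the robot and the scene stay as the last step left them, time stands still between calls to the robot, and variables do not carry over. Pictures are saved under pics/ and viewed, and the job is handed in when it is done.

```bash
mkdir -p pics; ls; cat > h.py <<'E'
import numpy as np, cv2
from workcell import bot
from scipy.spatial.transform import Rotation as R
def snap(name,fn=None):
    c=bot.camera(name)
    if fn: cv2.imwrite('pics/'+fn,cv2.cvtColor(c['color'],cv2.COLOR_RGB2BGR))
    return c
def K(c): return np.array([[c['fx'],0,c['cx']],[0,c['fy'],c['cy']],[0,0,1.]])
def ray(c,uv):
    p=cv2.undistortPoints(np.array(uv,float).reshape(-1,1,2),K(c),np.array(c['dist_coeffs'],float)).reshape(-1,2)
    Rm=cv2.Rodrigues(np.array(c['rvec'],float))[0]; t=np.array(c['tvec'],float).ravel()
    d=np.c_[p,np.ones(len(p))]@Rm
    return -Rm.T@t,d
def plane(c,uv,z):
    o,d=ray(c,uv); s=(z-o[2])/d[:,2]
    return o+s[:,None]*d
def proj(c,P):
    return cv2.projectPoints(np.array(P,float).reshape(-1,1,3),np.array(c['rvec'],float),np.array(c['tvec'],float),K(c),np.array(c['dist_coeffs'],float))[0].reshape(-1,2)
E
python3 - <<'E'
from h import *
for n in('top','side'):
    c=snap(n,n+'0.png'); print(n,c['fx'],c['cx'],c['cy'],ray(c,[[256,192]]))
o=bot.get_obs(); print(o)
E
```

```text
pics
top 380.43691126772615 256.8970048378061 190.67141387062873 (array([ 0.43936488, -0.03001201,  1.03183397]), array([[ 0.17130964, -0.01427619, -0.98512281]]))
side 369.7168027305824 260.4639384770529 190.45460328190626 (array([0.08680061, 0.44165761, 0.74199376]), array([[ 0.52280687, -0.49466792, -0.69436293]]))
{'clock': 0.1, 'joint_pos': array([-1.16502993e+00,  2.41319455e-01,  3.88791982e-03,  1.33520325e+00,
        3.74970932e-05,  1.57080459e+00]), 'joint_vel': array([-0.0011643 , -0.00149703,  0.00294698,  0.00036236, -0.00137614,
       -0.00093488]), 'tau': array([-1.45875415e-04, -3.73137939e+01,  2.53009754e+01,  1.08701427e-02,
        2.15095845e-06,  1.40768242e-05]), 'eef_pos': array([ 0.19713591, -0.45884364,  0.20462216]), 'tool_rot': array([-0.14259299,  0.69324344, -0.69196478,  0.14235701]), 'ft_force': array([ 0.27373573, -0.10758431, -0.73648493]), 'ft_torque': array([-0.06431404,  0.01622279, -0.01873024]), 'grip_width': 0.0854010681835876}
```

View pics/top0.png

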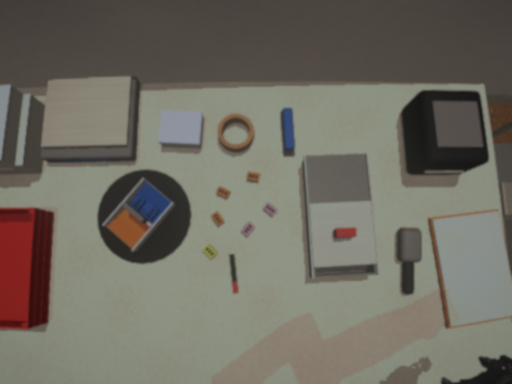

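View pics/side0.png

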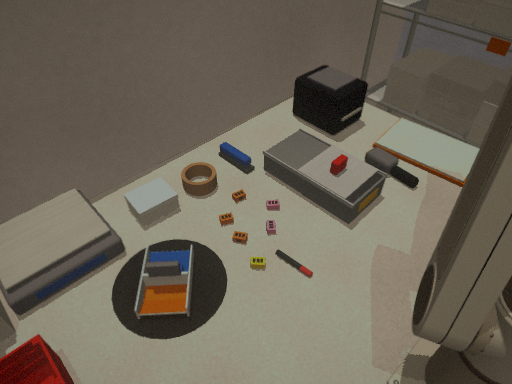

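```bash
python3 - <<'E'
from h import *
c=snap('top'); im=c['color']
print(plane(c,[[256,192],[0,0],[511,0],[0,383],[511,383]],0).round(3))
b=cv2.cvtColor(im,cv2.COLOR_RGB2BGR)
a=cv2.resize(b[140:300,90:290],None,fx=4,fy=4,interpolation=cv2.INTER_CUBIC)[:600,:800]
cv2.imwrite('pics/crop_t0.png',a)
a=cv2.resize(b[140:290,290:390],None,fx=4,fy=4,interpolation=cv2.INTER_CUBIC)
cv2.imwrite('pics/crop_bin0.png',a)
hsv=cv2.cvtColor(im,cv2.COLOR_RGB2HSV)
for nm,lo,hi in(('orange',(4,120,90),(15,255,255)),('pink',(140,40,60),(178,255,255)),('yel',(20,120,60),(35,255,255)),('red',(0,150,80),(3,255,255)),('blue',(105,120,40),(125,255,255))):
    m=cv2.inRange(hsv,lo,hi); n,l,s,ce=cv2.connectedComponentsWithStats(m)
    for i in range(1,n):
        if s[i,4]>12: print(nm,s[i],ce[i].round(1),plane(c,[ce[i]],0.018).round(3)[0])
E
```

```text
[[ 0.619 -0.045  0.   ]
 [ 1.266  0.782  0.   ]
 [ 1.258 -0.906  0.   ]
 [ 0.105  0.654  0.   ]
 [ 0.077 -0.737  0.   ]]
orange [248 173  11   8  57] [252.9 176.6] [ 0.658 -0.037  0.018]
orange [217 188  12   9  63] [222.7 192.1] [0.616 0.045 0.018]
orange [107 209  42  39 833] [127.3 227.8] [0.523 0.302 0.018]
orange [212 213  11  12  68] [217.1 218.6] [0.545 0.06  0.018]
orange [429 219  21 108 206] [439. 273.] [ 0.388 -0.534  0.018]
pink [264 204  12  11  80] [269.7 208.8] [ 0.569 -0.081  0.018]
pink [242 223  11  13  77] [247.5 228.9] [ 0.516 -0.021  0.018]
yel [204 246  12  11  60] [209.8 251.2] [0.459 0.08  0.018]
red [   0  209   36  120 3582] [ 15.5 266.1] [0.42  0.61  0.018]
red [337 229  18   8 117] [345.5 232.4] [ 0.503 -0.283  0.018]
red [234 282   3  10  21] [234.7 286.6] [0.366 0.015 0.018]
blue [284 109   9  39 282] [288.  128.2] [ 0.796 -0.137  0.018]
blue [130 183  40  39 770] [149.8 202.1] [0.592 0.243 0.018]
```

```bash
ls pics
```

```text
crop_bin0.png
crop_t0.png
side0.png
top0.png
```

View pics/crop_t0.png

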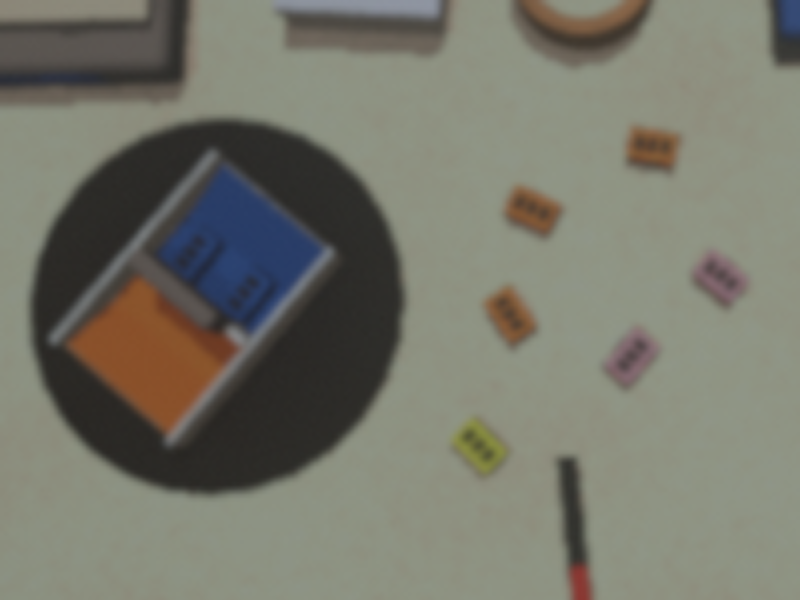

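View pics/crop_bin0.png

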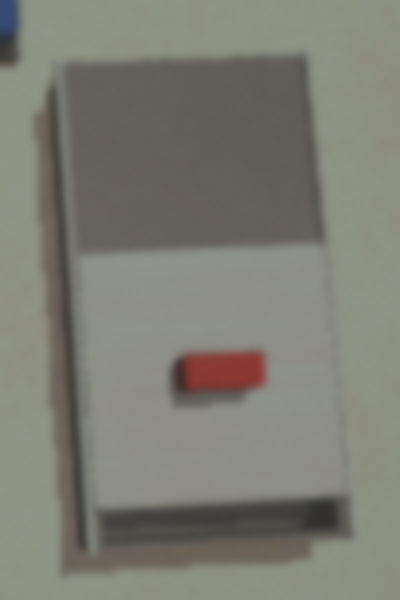

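```bash
cat >> h.py <<'E'
def rects(name,lo,hi,z,amin=20,roi=None,c=None):
    c=c or bot.camera(name); hsv=cv2.cvtColor(c['color'],cv2.COLOR_RGB2HSV)
    m=cv2.inRange(hsv,lo,hi)
    if roi: 
        k=np.zeros_like(m);k[roi[1]:roi[3],roi[0]:roi[2]]=1;m*=k
    m=cv2.morphologyEx(m,cv2.MORPH_CLOSE,np.ones((3,3)))
    out=[]
    for q in cv2.findContours(m,cv2.RETR_EXTERNAL,cv2.CHAIN_APPROX_NONE)[0]:
        if cv2.contourArea(q)<amin: continue
        P=plane(c,q.reshape(-1,2),z)[:,:2]
        (cx,cy),(w,h),a=cv2.minAreaRect((P*1000).astype(np.float32))
        if w<h: w,h,a=h,w,a+90
        mm=cv2.moments(q); uv=(mm['m10']/mm['m00'],mm['m01']/mm['m00'])
        out.append((np.array([cx,cy])/1000,w,h,(a+90)%180-90,uv))
    return out
def goto(pos,jaw,tilt=None):
    """rows units from measured pose to: TCP pos, pointing down, jaw dir yaw (deg, mod 180)"""
    o=bot.get_obs(); R0=R.from_quat(o['tool_rot']); best=None
    for k in(0,180):
        a=np.radians(jaw+k); z=np.array([np.cos(a),np.sin(a),0]); y=np.array([0,0,-1.])
        Rt=R.from_matrix(np.c_[np.cross(y,z),y,z]); rv=(R0.inv()*Rt).as_rotvec()
        s=R0.inv().apply(np.array(pos)-o['eef_pos'])/0.025
        print('jaw',jaw+k,'row',s.round(2),np.degrees(rv).round(1)/10)
E
python3 - <<'E'
from h import *
c=bot.camera('top'); o=bot.get_obs()
print('tool axes\n',R.from_quat(o['tool_rot']).as_matrix().round(2))
f=lambda L:np.array(L)/4+[290,140]
P=plane(c,f([[78,250],[323,243],[345,497],[95,507]]),0.076); print('shutter',P.round(3),P.mean(0)); 
for i in range(4): d=P[(i+1)%4]-P[i]; print(np.hypot(*d[:2]).round(3),np.degrees(np.arctan2(d[1],d[0])).round(1))
P=plane(c,f([[65,65],[305,57],[350,535],[93,553]]),0.070); print('bin',P.round(3),P.mean(0)) 
for i in range(4): d=P[(i+1)%4]-P[i]; print(np.hypot(*d[:2]).round(3),np.degrees(np.arctan2(d[1],d[0])).round(1))
for r in rects('top',(0,150,80),(3,255,255),0.114,60,(300,200,380,260)): print('grip',r)
for r in rects('top',(4,100,80),(16,255,255),0.016,30,(195,160,300,260)): print('or',r)
c2=bot.camera('side')
for r in rects('side',(4,100,80),(16,255,255),0.014,30,(210,180,260,250),c2): print('or side',r)
for r in rects('side',(0,150,80),(3,255,255),0.105,60,(320,140,360,190),c2): print('grip side',r)
g=lambda L:np.array(L)/4+[90,140]
P=plane(c,g([[214,152],[335,253],[172,441],[52,343]]),0.042); print('dish wall tops',P.round(3),P.mean(0))
for i in range(4): d=P[(i+1)%4]-P[i]; print(np.hypot(*d[:2]).round(3),np.degrees(np.arctan2(d[1],d[0])).round(1))
P=plane(c,g([[145,258],[215,322]]),0.086);print('handle',P.round(3),P.mean(0))
hs=cv2.cvtColor(c['color'],cv2.COLOR_RGB2GRAY); m=(hs<70).astype(np.uint8); m[:, :90]=0; m[:160]=0;m[270:]=0;m[:,200:]=0
q=max(cv2.findContours(m,0,1)[0],key=cv2.contourArea); h=cv2.convexHull(q).reshape(-1,2); P=plane(c,h,0.003)[:,:2]; print('mat',cv2.minEnclosingCircle((P*1000).astype(np.float32)))
E
```

```text
tool axes
 [[-0.92 -0.    0.39]
 [-0.39  0.   -0.92]
 [-0.   -1.   -0.  ]]
shutter [[ 0.577 -0.18   0.076]
 [ 0.579 -0.339  0.076]
 [ 0.418 -0.343  0.076]
 [ 0.415 -0.184  0.076]] [ 0.49706759 -0.26145254  0.076     ]
0.159 -89.2
0.161 -178.5
0.158 90.8
0.161 1.7
bin [[ 0.7   -0.177  0.07 ]
 [ 0.704 -0.337  0.07 ]
 [ 0.394 -0.347  0.07 ]
 [ 0.387 -0.183  0.07 ]] [ 0.54617656 -0.26105617  0.07      ]
0.16 -88.5
0.311 -178.3
0.164 92.4
0.313 1.1
grip (array([ 0.49675162, -0.25900491]), 42.999515533447266, 15.585384368896484, -86.82852125167847, (345.5837742504409, 232.36155202821868))
or (array([0.54559344, 0.06049141]), 32.234989166259766, 19.96656036376953, 33.36764144897461, (217.083885209713, 218.28256070640174))
or (array([0.61696136, 0.04550298]), 30.581405639648438, 20.86475372314453, 63.496089935302734, (222.70319634703193, 192.08219178082192))
or (array([ 0.65931818, -0.03615644]), 30.53014373779297, 21.341297149658203, 77.7326889038086, (252.647201946472, 176.46228710462287))
or side (array([0.5453009, 0.0653336]), 36.00822067260742, 34.60017013549805, 36.23941421508789, (239.4259259259259, 236.9404761904762))
or side (array([0.61601825, 0.05000946]), 36.634742736816406, 35.902076721191406, -30.336109161376953, (225.92131616595134, 218.49213161659512))
or side (array([ 0.65860864, -0.0317454 ]), 40.29442596435547, 37.284812927246094, 79.13743591308594, (238.48130841121494, 195.41744548286601))
grip side (array([ 0.49311353, -0.24999435]), 84.3326187133789, 36.128883361816406, -82.68683195114136, (338.37016052880074, 164.09537299339))
dish wall tops [[0.653 0.255 0.042]
 [0.584 0.173 0.042]
 [0.462 0.277 0.042]
 [0.527 0.359 0.042]] [0.55667764 0.26595979 0.042     ]
0.108 -129.8
0.16 139.5
0.105 52.1
0.164 -39.3
handle [[0.576 0.284 0.086]
 [0.535 0.238 0.086]] [0.55558035 0.26136883 0.086     ]
mat ((557.6819458007812, 263.3185119628906), 127.04541015625)
```

```bash
python3 - <<'E'
from h import *
goto([0.497,-0.260,0.16],1.4)
E
```

```text
jaw 1.4 row [-14.16   1.81  -2.59] [ 0.   -6.81 -0.  ]
jaw 181.4 row [-14.16   1.81  -2.59] [ 0.   11.19  0.  ]
```

```bash
python3 -m handwheel '[[-3,0.5,-0.5,0,-1,0],[-6,1,-1,0,-2,0],[-8,1.4,-1.5,0,-3,0],[-10,1.6,-2,0,-4,0],[-12,1.8,-2.3,0,-5,0]]' 1; python3 - <<'E'
from h import *
goto([0.497,-0.260,0.16],1.4); print(bot.get_obs()['joint_pos'].round(2))
E
```

```text
clock: 0.98
eef_pos: [0.4517, -0.2866, 0.1602]
tool_rot: [0.424, -0.566, 0.566, -0.424]
ft_force: [0.8, -1.6, 0.4]
grip_width: 0.0854
jaw 1.4 row [-1.53  0.01  1.44] [ 0.   -1.78  0.  ]
jaw 181.4 row [-1.53  0.01  1.44] [-0.   16.22  0.  ]
[-0.57  0.33  0.01  1.25 -0.    1.29]
```

```bash
python3 -m handwheel '[[-0.75,0,0.7,0,-0.9,0],[-1.53,0,1.44,0,-1.78,0],[-1.53,0,1.44,0,-1.78,0],[-1.53,0,1.44,0,-1.78,0],[-1.53,0,1.44,0,-1.78,0]]'; python3 - <<'E'
from h import *
goto([0.497,-0.260,0.088],1.4)
snap('top','t1.png');snap('side','s1.png')
E
```

```text
clock: 1.6
eef_pos: [0.4949, -0.2625, 0.1605]
tool_rot: [0.504, -0.496, 0.496, -0.504]
ft_force: [-0.2, -0.4, -0.4]
grip_width: 0.0853
jaw 1.4 row [-0.1   2.9   0.08] [ 0.   -0.05  0.  ]
jaw 181.4 row [-0.1   2.9   0.08] [-0.   17.95  0.  ]
```

```bash
python3 - <<'E'
import cv2,numpy as np
a=cv2.imread('pics/t1.png')[150:300,270:420];b=cv2.imread('pics/s1.png')[100:250,250:400]
cv2.imwrite('pics/z1.png',np.hstack([cv2.resize(a,(400,400)),cv2.resize(b,(400,400))]))
E
```

```text
(no output)
```

View pics/z1.png

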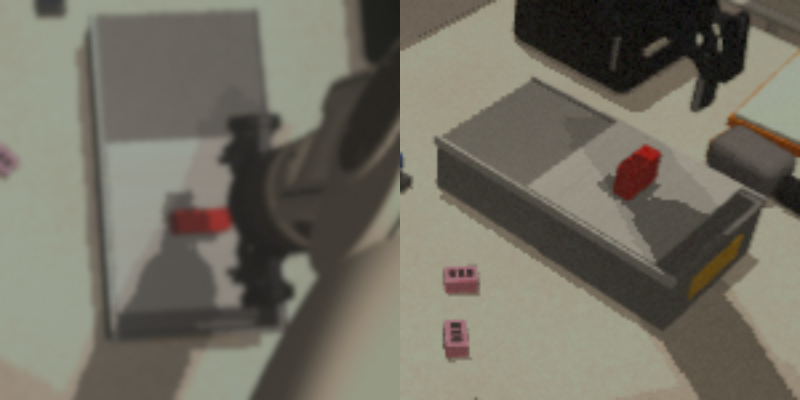

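```bash
python3 - <<'E'
from h import *
p=bot.get_obs()['eef_pos']
for n in('top','side'):
    c=bot.camera(n); print(n,proj(c,[p,[.497,-.26,.114],[.497,-.26,.076]]).round(1))
E
```

```text
top [[351.9 231.7]
 [345.9 232.2]
 [342.2 233.3]]
side [[344.1 145.1]
 [340.1 159.1]
 [338.  169.7]]
```

```bash
python3 -m handwheel '[[-0.1,1,0.08,0,0,0],[-0.1,2,0.08,0,0,0],[-0.1,2.9,0.08,0,0,0],[-0.1,2.9,0.08,0,0,0],[-0.1,2.9,0.08,0,0,0]]'; python3 -m handwheel '[[0,0,0,0,0,0],[0,0,0,0,0,0],[0,0,0,0,0,0],[0,0,0,0,0,0],[0,0,0,0,0,0]]' -1
```

```text
clock: 2.42
eef_pos: [0.4982, -0.2598, 0.0888]
tool_rot: [-0.504, 0.495, -0.496, 0.505]
ft_force: [0.2, -0.1, 0.8]
grip_width: 0.0853
clock: 3.05
eef_pos: [0.4979, -0.2595, 0.0882]
tool_rot: [-0.504, 0.495, -0.496, 0.505]
ft_force: [-0.4, -1.2, 2.1]
grip_width: 0.0001
```

```bash
python3 - <<'E'
from h import *
c1=snap('top','t2.png');c2=snap('side','s2.png')
a=cv2.imread('pics/t2.png')[150:300,270:420];b=cv2.imread('pics/s2.png')[100:250,250:400]
cv2.imwrite('pics/z2.png',np.hstack([cv2.resize(a,(400,400)),cv2.resize(b,(400,400))]))
for c,n in((c1,'top'),(c2,'side')):
  for r in rects(n,(0,150,80),(3,255,255),0.114,20,(300,120,380,260),c): print('grip',r)
E
```

```text
grip (array([ 0.48625989, -0.23723756]), 79.46199035644531, 35.186004638671875, -63.23277473449707, (337.4163614163614, 165.86813186813185))
```

View pics/z2.png

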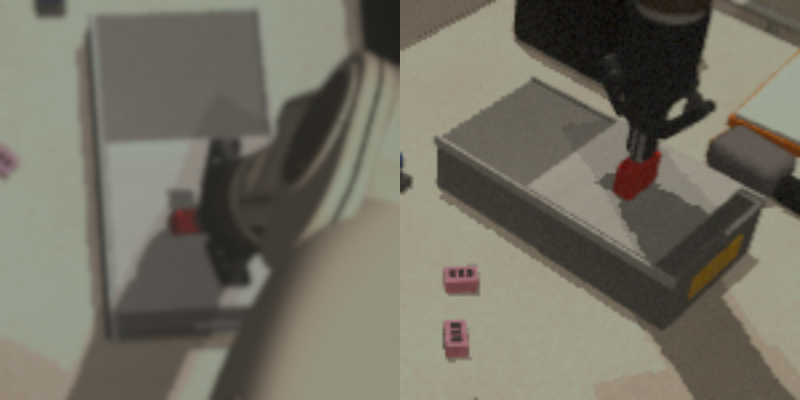

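```bash
python3 - <<'E'
from h import *
p=bot.get_obs()['eef_pos'];print(p)
out=[]
for n,(x0,y0) in (('top',(310,190)),('side',(300,110))):
    c=bot.camera(n); q=proj(c,[p,p+[0,0,.019],p+[0,0,.073]]); im=cv2.cvtColor(c['color'],cv2.COLOR_RGB2BGR)
    print(n,q.round(1))
    a=cv2.resize(im[y0:y0+80,x0:x0+80],(400,400),interpolation=cv2.INTER_CUBIC)
    for u,v in q: cv2.circle(a,(int((u-x0+.5)*5),int((v-y0+.5)*5)),3,(0,255,0),-1)
    out.append(a)
cv2.imwrite('pics/z3.png',np.hstack(out))
E
```

```text
[ 0.4979418  -0.25944515  0.08819633]
top [[343.1 232.6]
 [345.  232. ]
 [350.6 230.4]]
side [[338.2 166.3]
 [339.3 161. ]
 [342.5 145. ]]
```

View pics/z3.png

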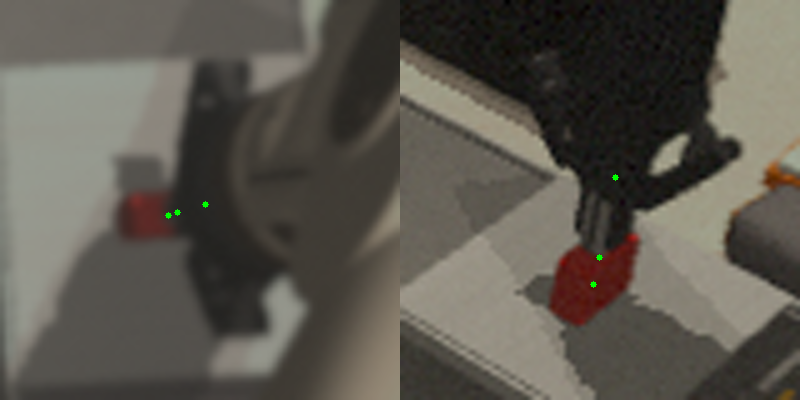

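```bash
python3 -m handwheel '[[0,0,0.2,0,0,0],[0,0,0.4,0,0,0],[0,0,0.6,0,0,0],[0,0,0.8,0,0,0],[0,0,0.8,0,0,0]]'; python3 - <<'E'
from h import *
p=bot.get_obs()['eef_pos'];print(p)
out=[]
for n,(x0,y0) in (('top',(310,190)),('side',(300,110))):
    c=bot.camera(n); q=proj(c,[p,p+[0,0,.019],p+[0,0,.073]]); im=cv2.cvtColor(c['color'],cv2.COLOR_RGB2BGR)
    a=cv2.resize(im[y0:y0+80,x0:x0+80],(400,400),interpolation=cv2.INTER_CUBIC)
    for u,v in q: cv2.circle(a,(int((u-x0+.5)*5),int((v-y0+.5)*5)),3,(0,255,0),-1)
    out.append(a)
cv2.imwrite('pics/z4.png',np.hstack(out))
E
```

```text
clock: 3.88
eef_pos: [0.5187, -0.2588, 0.0882]
tool_rot: [-0.504, 0.495, -0.495, 0.505]
ft_force: [-0.7, 0.0, 5.8]
grip_width: 0.0001
[ 0.51866454 -0.25879933  0.08816472]
```

View pics/z4.png

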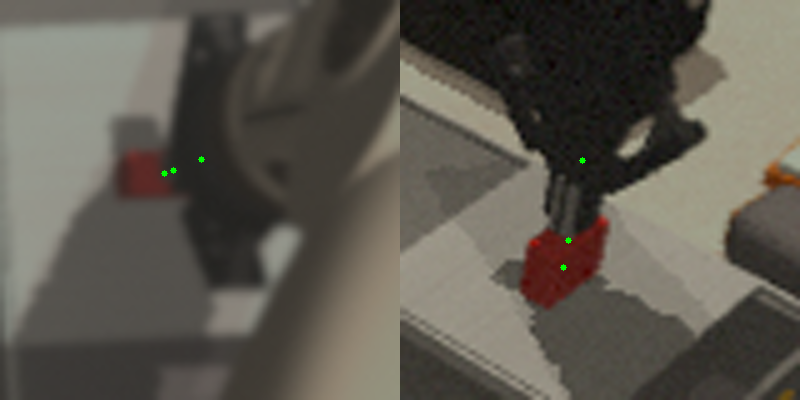

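```bash
cat > v.py <<'E'
from h import *
import sys
def zoom(fn,boxes,pts=None):
    out=[]
    for n,(x0,y0,w) in boxes:
        c=bot.camera(n); im=cv2.cvtColor(c['color'],cv2.COLOR_RGB2BGR); k=400/w
        a=cv2.resize(im[y0:y0+w,x0:x0+w],(400,400),interpolation=cv2.INTER_CUBIC)
        if pts is not None:
            for u,v in proj(c,pts): cv2.circle(a,(int((u-x0+.5)*k),int((v-y0+.5)*k)),3,(0,255,0),-1)
        out.append(a)
    cv2.imwrite('pics/'+fn,np.hstack(out))
E
python3 -m handwheel '[[0,-0.2,0,0,0,0],[0,-0.4,0,0,0,0],[0,-0.6,0,0,0,0],[0,-0.8,0,0,0,0],[0,-0.8,0,0,0,0]]'; python3 - <<'E'
from v import *
p=bot.get_obs()['eef_pos']; zoom('z5.png',(('top',(310,180,80)),('side',(290,100,80))),[p,p+[0,0,.019],p+[0,0,.073]])
E
```

```text
clock: 4.6
eef_pos: [0.5181, -0.2592, 0.1085]
tool_rot: [-0.504, 0.495, -0.496, 0.505]
ft_force: [-0.5, 1.0, 1.2]
grip_width: 0.0002
```

View pics/z5.png

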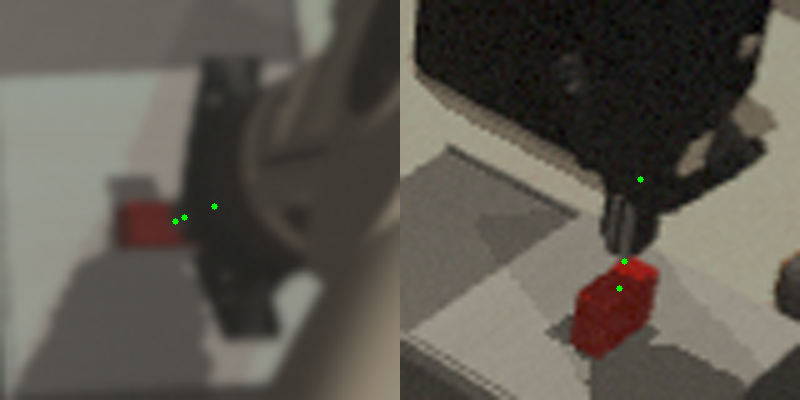

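```bash
python3 - <<'E'
from h import *
c=bot.camera('side')
print('tip touching', plane(c,[[334.4,156.4]],.114), plane(c,[[290+228/5,100+248/5]],.1355))
from h import *
for n in('side','top'):
  for r in rects(n,(0,150,80),(5,255,255),0.114,20,(300,120,380,260)): print('grip',r)
E
```

```text
tip touching [[ 0.51484156 -0.25789483  0.114     ]] [[ 0.51623156 -0.25980034  0.1355    ]]
grip (array([ 0.50765421, -0.23768741]), 88.5026626586914, 36.38134002685547, -63.90591621398926, (332.20212765957444, 160.90514184397162))
```

```bash
cat >> h.py <<'E'
OFF=0.026
def tcp():
    o=bot.get_obs(); R0=R.from_quat(o['tool_rot']); return o['eef_pos']-OFF*R0.apply([0,1,0]),R0,o
def goto(pos,jaw):
    p,R0,o=tcp()
    for k in(0,180):
        a=np.radians(jaw+k); z=np.array([np.cos(a),np.sin(a),0]); y=np.array([0,0,-1.])
        Rt=R.from_matrix(np.c_[np.cross(y,z),y,z]); rv=(R0.inv()*Rt).as_rotvec()
        if np.abs(rv).max()>1.6 : continue
        # eef origin shift
        tgt=np.array(pos)+OFF*y
        s=R0.inv().apply(tgt-o['eef_pos'])/0.025
        print('jaw',jaw+k,'row',s.round(2),np.degrees(rv).round(1)/10,'real tcp',p.round(3))
E
python3 -m handwheel '[[0,-0.3,0,0,0,0],[0,-0.3,0,0,0,0],[0,-0.3,0,0,0,0],[0,-0.3,0,0,0,0],[0,-0.3,0,0,0,0]]' 1; python3 - <<'E'
from v import *
goto([.518,-.26,.086],1.4)
E
```

```text
clock: 5.48
eef_pos: [0.5177, -0.2589, 0.1153]
tool_rot: [0.505, -0.495, 0.495, -0.505]
ft_force: [-0.4, -1.2, -0.3]
grip_width: 0.0848
jaw 1.4 row [0.04 2.21 0.01] [ 0.   -0.03 -0.  ] real tcp [ 0.518 -0.259  0.141]
```

```bash
python3 -m handwheel '[[0,0.7,0,0,0,0],[0,1.4,0,0,0,0],[0,1.9,0,0,0,0],[0,2.2,0,0,0,0],[0,2.2,0,0,0,0]]' 1; python3 -m handwheel '[[0,0,0,0,0,0],[0,0,0,0,0,0],[0,0,0,0,0,0],[0,0,0,0,0,0],[0,0,0,0,0,0]]' -1
```

```text
clock: 6.1
eef_pos: [0.5175, -0.2588, 0.0599]
tool_rot: [0.505, -0.496, 0.495, -0.504]
ft_force: [0.0, 0.2, 0.1]
grip_width: 0.0857
clock: 6.72
eef_pos: [0.518, -0.2591, 0.061]
tool_rot: [-0.505, 0.495, -0.495, 0.505]
ft_force: [0.1, 0.2, 3.1]
grip_width: 0.0207
```

```bash
python3 -m handwheel '[[0,0,0.7,0,0,0],[0,0,1.4,0,0,0],[0,0,2.1,0,0,0],[0,0,2.8,0,0,0],[0,0,3.3,0,0,0]]'; python3 -m handwheel '[[0,0,0.2,0,0,0],[0,0,0.4,0,0,0],[0,0,0.5,0,0,0],[0,0,0.6,0,0,0],[0,0,0.6,0,0,0]]'
```

```text
clock: 7.35
eef_pos: [0.6005, -0.2564, 0.061]
tool_rot: [-0.505, 0.496, -0.495, 0.505]
ft_force: [-3.3, 3.3, 4.9]
grip_width: 0.0208
clock: 7.98
eef_pos: [0.6153, -0.2559, 0.0609]
tool_rot: [-0.504, 0.495, -0.495, 0.505]
ft_force: [-1.0, 4.2, 4.6]
grip_width: 0.0211
```

```bash
python3 -m handwheel '[[0,0,0.1,0,0,0],[0,0,0.2,0,0,0],[0,0,0.3,0,0,0],[0,0,0.4,0,0,0],[0,0,0.4,0,0,0]]'; python3 -m handwheel '[[0,0,0.1,0,0,0],[0,0,0.2,0,0,0],[0,0,0.2,0,0,0],[0,0,0.2,0,0,0],[0,0,0.2,0,0,0]]'
```

```text
clock: 8.6
eef_pos: [0.6203, -0.2557, 0.061]
tool_rot: [0.506, -0.498, 0.493, -0.503]
ft_force: [-14.7, 4.8, 11.8]
grip_width: 0.021
clock: 9.22
eef_pos: [0.62, -0.2557, 0.0608]
tool_rot: [0.508, -0.501, 0.49, -0.5]
ft_force: [-27.8, 5.3, 18.3]
grip_width: 0.0214
```

```bash
python3 -m handwheel '[[0,0,-0.5,0,0,0],[0,0,-0.5,0,0,0],[0,0,-0.5,0,0,0],[0,0,-0.5,0,0,0],[0,0,-0.5,0,0,0]]' 1; python3 -m handwheel '[[0,-1,0,0,0,0],[0,-2,0,0,0,0],[0,-3.5,-0.5,0,0,0],[0,-5,-2,0,0,0],[0,-5,-4,0,0,0]]'; python3 - <<'E'
from v import *
c=snap('top','t3.png')
for r in rects('top',(0,150,80),(3,255,255),0.114,60,(300,150,380,260),c): print('grip',r)
for r in rects('top',(4,100,80),(16,255,255),0.016,30,(195,160,300,260),c): print('or',r)
snap('side','s3.png')
E
```

```text
clock: 9.85
eef_pos: [0.6181, -0.2571, 0.0602]
tool_rot: [-0.505, 0.495, -0.495, 0.505]
ft_force: [0.6, 0.8, -0.1]
grip_width: 0.0848
clock: 10.48
eef_pos: [0.52, -0.2601, 0.1891]
tool_rot: [-0.504, 0.492, -0.498, 0.506]
ft_force: [0.6, -1.6, -0.3]
grip_width: 0.0855
grip (array([ 0.61883221, -0.25560368]), 43.01478958129883, 15.178037643432617, 89.34848022460938, (341.6576086956522, 183.1576086956522))
or (array([0.54559344, 0.06049141]), 32.234989166259766, 19.96656036376953, 33.36764144897461, (217.083885209713, 218.28256070640174))
or (array([0.61696136, 0.04550298]), 30.581405639648438, 20.86475372314453, 63.496089935302734, (222.70319634703193, 192.08219178082192))
or (array([ 0.65906842, -0.03605581]), 30.53158187866211, 21.56728744506836, 79.59259796142578, (252.5596107055961, 176.4501216545012))
```

View pics/t3.png

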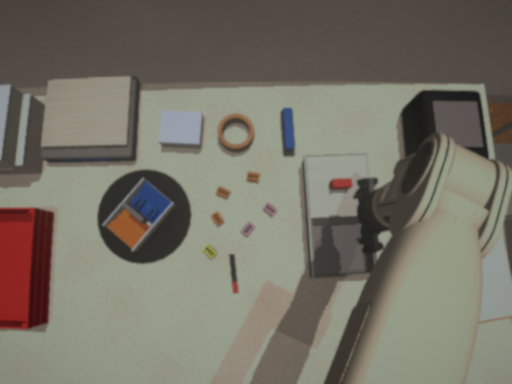

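```bash
python3 - <<'E'
from v import *
goto([.6585,-.037,.10],-11.5)
zoom('or0.png',(('top',(195,160,100)),('side',(205,180,100))))
E
```

```text
jaw -11.5 row [-8.74  4.43  6.02] [ 0.03  1.24 -0.01] real tcp [ 0.512 -0.258  0.211]
```

View pics/or0.png

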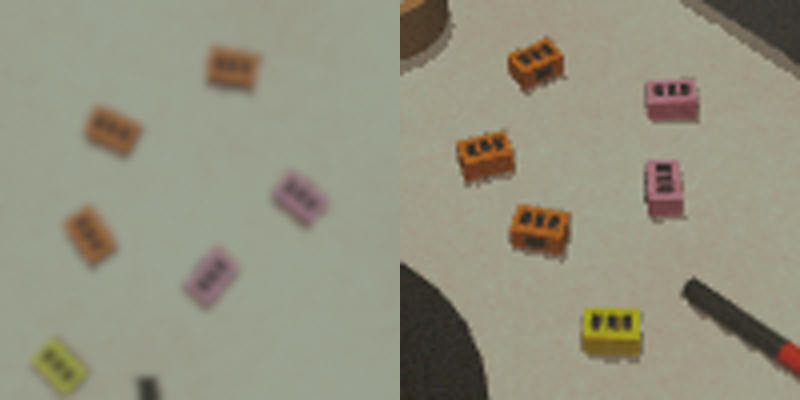

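```bash
python3 -m handwheel '[[-2,0,1.2,0,0.6,0],[-4,0.5,2.5,0,1.2,0],[-6,2,4,0,1.2,0],[-8,3.5,5.5,0,1.2,0],[-8.7,4.4,6,0,1.2,0]]' 0.2; python3 -m handwheel '[[0,0,0,0,0,0],[0,0,0,0,0,0],[0,0,0,0,0,0],[0,0,0,0,0,0],[0,0,0,0,0,0]]'; python3 - <<'E'
from v import *
goto([.6585,-.037,.005],-11.5); p,_,_=tcp()
zoom('z6.png',(('top',(215,140,80)),('side',(205,150,80))),[[p[0],p[1],0.018],p])
E
```

```text
clock: 11.3
eef_pos: [0.6668, -0.0359, 0.074]
tool_rot: [0.45, -0.544, 0.545, -0.451]
ft_force: [0.8, -0.6, -0.3]
grip_width: 0.0513
clock: 11.92
eef_pos: [0.664, -0.0396, 0.0765]
tool_rot: [0.449, -0.545, 0.546, -0.45]
ft_force: [1.0, 0.7, 0.4]
grip_width: 0.0513
jaw -11.5 row [-0.06  3.9  -0.24] [-0.01  0.05 -0.  ] real tcp [ 0.664 -0.04   0.103]
```

View pics/z6.png

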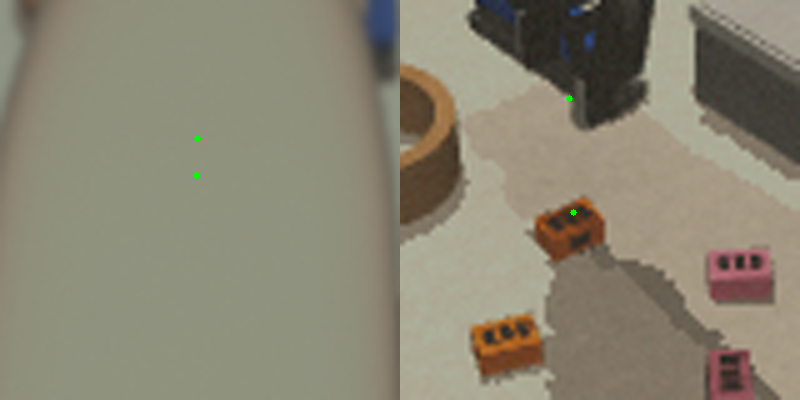

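```bash
python3 -m handwheel '[[0,1,-0.2,0,0,0],[0,2,-0.24,0,0,0],[0,3,-0.24,0,0,0],[0,3.6,-0.24,0,0,0],[0,3.6,-0.24,0,0,0]]'; python3 - <<'E'
from v import *
goto([.6585,-.037,.005],-11.5)
zoom('z7.png',(('side',(205,150,80)),('side',(225,170,40))))
E
```

```text
clock: 12.65
eef_pos: [0.6567, -0.0377, -0.0159]
tool_rot: [-0.451, 0.546, -0.545, 0.449]
ft_force: [0.4, 0.1, -0.0]
grip_width: 0.0514
jaw -11.5 row [-0.04  0.2   0.07] [0.02 0.05 0.  ] real tcp [ 0.657 -0.038  0.01 ]
```

View pics/z7.png

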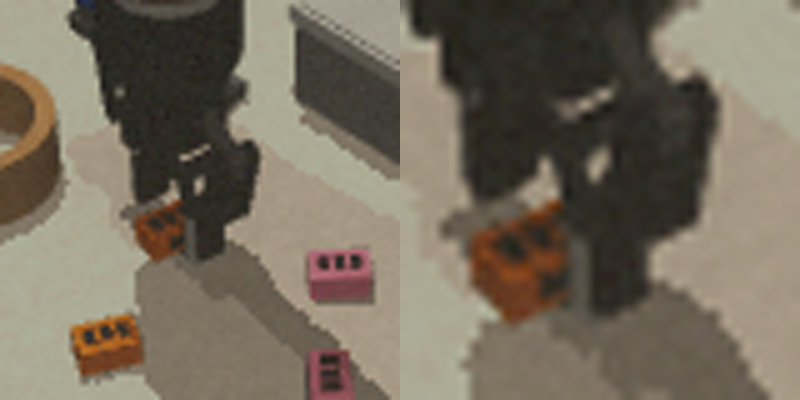

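```bash
python3 -m handwheel '[[-0.2,0,0.05,0,0,0],[-0.2,0.1,0.05,0,0,0],[-0.2,0.2,0.05,0,0,0],[-0.2,0.25,0.05,0,0,0],[-0.2,0.25,0.05,0,0,0]]';python3 -m handwheel '[[0,0,0,0,0,0],[0,0,0,0,0,0],[0,0,0,0,0,0],[0,0,0,0,0,0],[0,0,0,0,0,0]]' -1
```

```text
clock: 13.38
eef_pos: [0.6598, -0.033, -0.0211]
tool_rot: [-0.45, 0.546, -0.545, 0.45]
ft_force: [-0.3, 0.6, 0.8]
grip_width: 0.0502
clock: 14.0
eef_pos: [0.6604, -0.033, -0.0205]
tool_rot: [0.45, -0.545, 0.546, -0.45]
ft_force: [0.3, -1.0, 2.3]
grip_width: 0.0205
```

```bash
python3 -m handwheel '[[0,-1,0,0,0,0],[0,-2,0,0,0,0],[0,-3.5,0,0,0,0],[0,-5,0,0,0,0],[0,-5,0,0,0,0]]'; python3 - <<'E'
from v import *
goto([.545,.313,.15],140);goto([.545,.313,.15],-40)
E
```

```text
clock: 14.62
eef_pos: [0.6626, -0.0331, 0.1082]
tool_rot: [0.448, -0.544, 0.547, -0.452]
ft_force: [-0.4, -0.1, -0.2]
grip_width: 0.0203
jaw 320 row [-12.7   -0.67  -7.24] [-0.04  2.91 -0.02] real tcp [ 0.662 -0.033  0.134]
jaw -40 row [-12.7   -0.67  -7.24] [-0.04  2.91 -0.02] real tcp [ 0.662 -0.033  0.134]
```

```bash
python3 -m handwheel '[[-2.3,-0.6,-1.3,0,0.6,0],[-4.6,-0.7,-2.6,0,1.2,0],[-6.9,-0.7,-3.9,0,1.8,0],[-9.2,-0.7,-5.2,0,2.4,0],[-11,-0.7,-6.3,0,2.9,0]]'; python3 - <<'E'
from v import *
goto([.545,.313,.15],140); print(tcp()[2]['joint_pos'].round(2))
E
```

```text
clock: 15.25
eef_pos: [0.558, 0.2626, 0.12]
tool_rot: [-0.299, 0.641, -0.641, 0.297]
ft_force: [1.3, 0.2, -0.6]
grip_width: 0.0202
jaw 320 row [-1.2  -0.16 -1.7 ] [ 0.01 -0.01  0.01] real tcp [0.558 0.263 0.146]
[0.44 0.52 0.19 1.25 0.   2.71]
```

```bash
python3 -m handwheel '[[-0.6,0,-0.8,0,0,0],[-1.2,0,-1.7,0,0,0],[-1.2,0.5,-1.7,0,0,0],[-1.2,1,-1.7,0,0,0],[-1.2,1,-1.7,0,0,0]]'; python3 - <<'E'
from v import *
goto([.545,.313,.04],140); p,_,_=tcp()
zoom('z8.png',(('top',(85,160,110)),('side',(105,220,130))),[[p[0],p[1],0.007],p])
E
```

```text
clock: 15.88
eef_pos: [0.5451, 0.3096, 0.094]
tool_rot: [0.3, -0.641, 0.641, -0.297]
ft_force: [-0.3, -0.1, 0.2]
grip_width: 0.02
jaw 320 row [-0.12  3.2  -0.09] [ 0.01 -0.    0.03] real tcp [0.545 0.31  0.12 ]
```

View pics/z8.png

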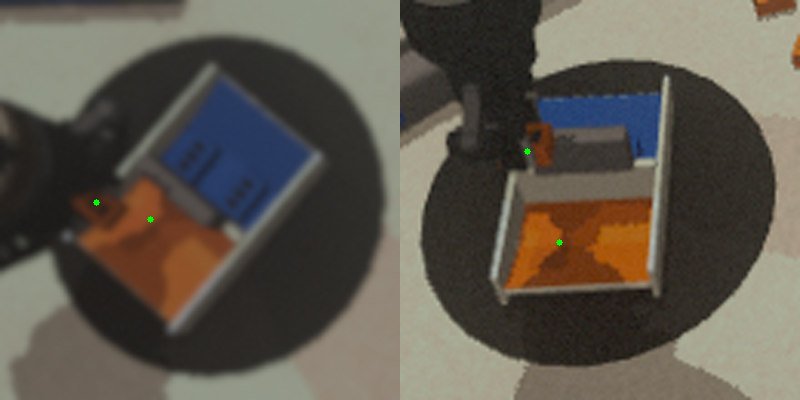

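```bash
python3 -m handwheel '[[-0.12,1,-0.2,0,0,0],[-0.12,2,-0.2,0,0,0],[-0.12,3,-0.2,0,0,0],[-0.12,3.5,-0.2,0,0,0],[-0.12,3.5,-0.2,0,0,0]]'; python3 -m handwheel '[[0,0,0,0,0,0],[0,0,0,0,0,0],[0,0,0,0,0,0],[0,-2,0,0,0,0],[0,-4,0,0,0,0]]' -0.2;  python3 - <<'E'
from v import *
p,_,_=tcp();print(p)
zoom('z9.png',(('top',(85,160,110)),('side',(105,220,130))))
for r in rects('top',(4,100,80),(16,255,255),0.016,30,(195,160,300,260)): print('or',r)
E
```

```text
clock: 16.6
eef_pos: [0.547, 0.3178, 0.0172]
tool_rot: [0.296, -0.641, 0.641, -0.302]
ft_force: [-12.6, -4.1, 30.7]
grip_width: 0.0203
clock: 17.23
eef_pos: [0.5446, 0.3165, 0.1109]
tool_rot: [0.299, -0.641, 0.641, -0.299]
ft_force: [0.6, 0.8, 1.1]
grip_width: 0.0344
[0.54460882 0.31653202 0.13693738]
or (array([0.54559344, 0.06049141]), 32.234989166259766, 19.96656036376953, 33.36764144897461, (217.083885209713, 218.28256070640174))
or (array([0.61696136, 0.04550298]), 30.581405639648438, 20.86475372314453, 63.496089935302734, (222.70319634703193, 192.08219178082192))
```

View pics/z9.png

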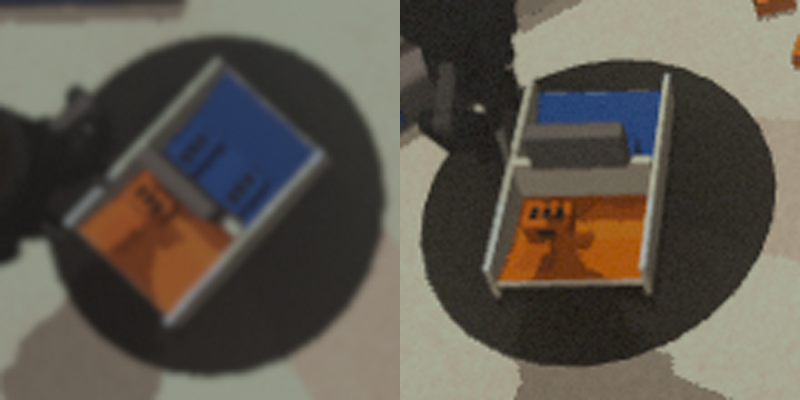

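```bash
python3 - <<'E'
from v import *
goto([.6165,.049,.09],-26.5)
E
```

```text
jaw -26.5 row [6.5  1.98 9.02] [-0.03 -1.35 -0.05] real tcp [0.547 0.318 0.14 ]
```

```bash
python3 -m handwheel '[[1.3,-0.3,1.8,0,-0.3,0],[2.6,0,3.6,0,-0.6,0],[3.9,0.6,5.4,0,-0.9,0],[5.2,1.3,7.2,0,-1.2,0],[6.5,2,9,0,-1.35,0]]' 0.2;python3 -m handwheel '[[0,0,0,0,0,0],[0,0,0,0,0,0],[0,0,0,0,0,0],[0,0,0,0,0,0],[0,0,0,0,0,0]]'; python3 - <<'E'
from v import *
p,_,_=tcp();print(p)
goto([.6165,.049,.005],-26.5)
zoom('z10.png',(('top',(185,150,80)),('side',(190,170,80))),[[p[0],p[1],0.018],p])
E
```

```text
clock: 18.0
eef_pos: [0.6122, 0.0458, 0.0576]
tool_rot: [-0.373, 0.601, -0.601, 0.372]
ft_force: [0.5, 0.6, -0.6]
grip_width: 0.051
clock: 18.62
eef_pos: [0.6127, 0.0491, 0.0595]
tool_rot: [0.373, -0.601, 0.601, -0.373]
ft_force: [-0.6, 0.4, 0.8]
grip_width: 0.0508
[0.61268584 0.04908379 0.0855429 ]
jaw -26.5 row [-0.06  3.22  0.14] [-0.    0.01 -0.  ] real tcp [0.613 0.049 0.086]
```

View pics/z10.png

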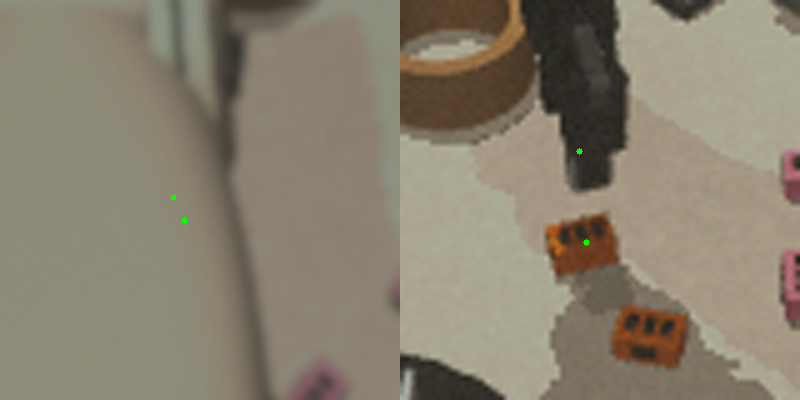

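```bash
python3 -m handwheel '[[-0.06,0.8,0.14,0,0,0],[-0.06,1.6,0.14,0,0,0],[-0.06,2.4,0.14,0,0,0],[-0.06,3.0,0.14,0,0,0],[-0.06,3.25,0.14,0,0,0]]';python3 -m handwheel '[[0,0,0,0,0,0],[0,0,0,0,0,0],[0,0,0,0,0,0],[0,0,0,0,0,0],[0,0,0,0,0,0]]' -1
```

```text
clock: 19.35
eef_pos: [0.6158, 0.0478, -0.0231]
tool_rot: [-0.373, 0.601, -0.601, 0.372]
ft_force: [-0.2, -0.4, 0.2]
grip_width: 0.0514
clock: 19.98
eef_pos: [0.6172, 0.0479, -0.0212]
tool_rot: [0.372, -0.601, 0.601, -0.373]
ft_force: [0.3, -0.2, 4.1]
grip_width: 0.0204
```

```bash
python3 -m handwheel '[[0,-1,0,0,0,0],[0,-2,0,0,0,0],[0,-3.5,0,0,0,0],[0,-5,0,0,0,0],[0,-5,0,0,0,0]]'; python3 - <<'E'
from v import *
c=bot.camera('top')
P=plane(c,np.array([[218,60],[325,155],[168,325],[70,220]])*.275+[85,160],0.042); m=P.mean(0); print(P.round(3),m)
d=P[3]+P[2]-P[0]-P[1]; y=np.degrees(np.arctan2(d[1],d[0])); print(y)
zoom('z11.png',(('top',(85,160,110)),('side',(105,220,130))),[m])
a=np.radians(y); ex=np.array([np.cos(a),np.sin(a)]); ey=np.array([-ex[1],ex[0]])
t=m[:2]+.042*ex+.012*ey; print(t)
goto([*t,.15],y)
E
```

```text
clock: 20.6
eef_pos: [0.619, 0.048, 0.1066]
tool_rot: [0.37, -0.6, 0.602, -0.375]
ft_force: [-0.1, -0.2, 0.4]
grip_width: 0.0204
[[0.657 0.252 0.042]
 [0.586 0.171 0.042]
 [0.465 0.282 0.042]
 [0.54  0.356 0.042]] [0.56212334 0.26514177 0.042     ]
137.8683358978314
[0.52292588 0.28441765]
jaw 317.8683358978314 row [-6.83 -0.89 -7.53] [0.01 1.57 0.01] real tcp [0.615 0.048 0.128]
```

View pics/z11.png

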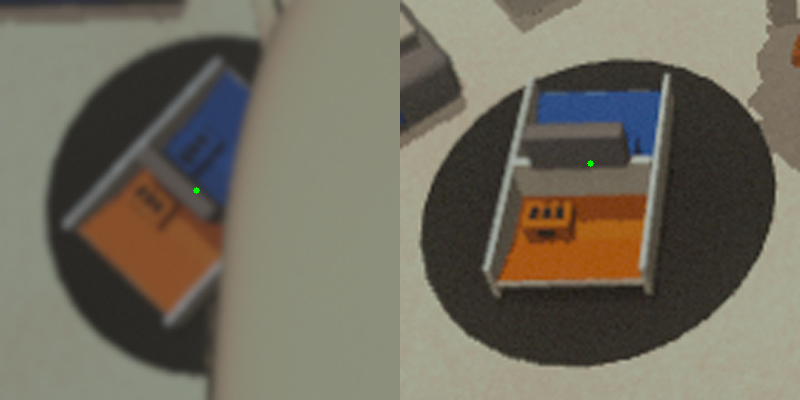

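```bash
python3 -m handwheel '[[-1.4,-0.6,-1.5,0,0.3,0],[-2.8,-0.9,-3,0,0.6,0],[-4.2,-0.9,-4.5,0,0.9,0],[-5.6,-0.9,-6,0,1.2,0],[-6.8,-0.9,-7.5,0,1.57,0]]';python3 -m handwheel '[[0,0,0,0,0,0],[0,0,0,0,0,0],[0,0,0,0,0,0],[0,0,0,0,0,0],[0,0,0,0,0,0]]'; python3 - <<'E'
from v import *
goto([.523,.2845,.042],137.9); p,_,_=tcp()
zoom('z12.png',(('top',(85,160,110)),('side',(105,220,130))),[[p[0],p[1],0.007],p])
E
```

```text
clock: 21.38
eef_pos: [0.5224, 0.2845, 0.1232]
tool_rot: [0.287, -0.647, 0.647, -0.285]
ft_force: [-0.5, 0.2, -0.4]
grip_width: 0.0202
clock: 22.0
eef_pos: [0.5247, 0.2827, 0.1254]
tool_rot: [0.286, -0.647, 0.647, -0.286]
ft_force: [0.7, -0.8, -0.7]
grip_width: 0.0201
jaw 317.9 row [-0.01  4.38 -0.1 ] [-0.   -0.01  0.  ] real tcp [0.525 0.283 0.151]
```

View pics/z12.png

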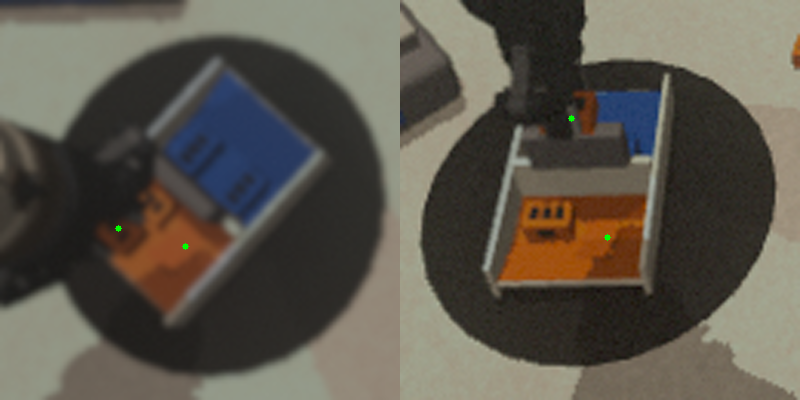

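```bash
python3 -m handwheel '[[0,1.2,-0.1,0,0,0],[0,2.4,-0.1,0,0,0],[0,3.4,-0.1,0,0,0],[0,4.2,-0.1,0,0,0],[0,4.4,-0.1,0,0,0]]'; python3 -m handwheel '[[0,0,0,0,0,0],[0,0,0,0,0,0],[0,0,0,0,0,0],[0,-2,0,0,0,0],[0,-4,0,0,0,0]]' -0.2;  python3 - <<'E'
from v import *
p,_,_=tcp();print(p)
zoom('z13.png',(('top',(85,160,110)),('side',(105,220,130))))
for r in rects('top',(4,100,80),(16,255,255),0.016,30,(195,160,300,260)): print('or',r)
goto([.545,.064,.10],-56)
E
```

```text
clock: 22.72
eef_pos: [0.5224, 0.2847, 0.0166]
tool_rot: [0.287, -0.646, 0.647, -0.287]
ft_force: [-8.9, -3.8, 24.1]
grip_width: 0.0199
clock: 23.35
eef_pos: [0.5221, 0.2846, 0.1157]
tool_rot: [0.287, -0.646, 0.647, -0.286]
ft_force: [1.2, 0.6, -0.0]
grip_width: 0.0339
[0.52212787 0.2846633  0.14169127]
or (array([0.54559344, 0.06049141]), 32.234989166259766, 19.96656036376953, 33.36764144897461, (217.083885209713, 218.28256070640174))
jaw -56 row [6.07 1.78 6.55] [-0.01  1.38 -0.04] real tcp [0.525 0.286 0.145]
```

View pics/z13.png

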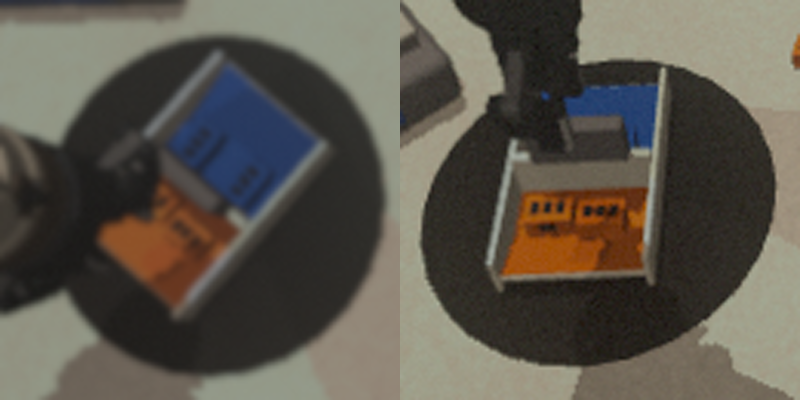

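```bash
python3 -m handwheel '[[1.2,-0.3,1.3,0,0.3,0],[2.4,0,2.6,0,0.6,0],[3.6,0.6,3.9,0,0.9,0],[4.8,1.3,5.2,0,1.2,0],[6,1.8,6.5,0,1.38,0]]' 0.2;python3 -m handwheel '[[0,0,0,0,0,0],[0,0,0,0,0,0],[0,0,0,0,0,0],[0,0,0,0,0,0],[0,0,0,0,0,0]]'; python3 - <<'E'
from v import *
p,_,_=tcp();print(p)
goto([.545,.064,.005],-56)
zoom('z14.png',(('top',(185,180,80)),('side',(200,190,80))),[[p[0],p[1],0.018],p])
E
```

```text
clock: 24.12
eef_pos: [0.5409, 0.0631, 0.0681]
tool_rot: [-0.208, 0.676, -0.676, 0.205]
ft_force: [-0.2, -0.4, 0.1]
grip_width: 0.0515
clock: 24.75
eef_pos: [0.5423, 0.0657, 0.0706]
tool_rot: [0.207, -0.676, 0.676, -0.208]
ft_force: [-0.7, 1.5, 0.5]
grip_width: 0.0511
[0.54232649 0.06572358 0.09662702]
jaw -56 row [-0.05  3.67  0.12] [-0.    0.01 -0.  ] real tcp [0.542 0.066 0.097]
```

View pics/z14.png

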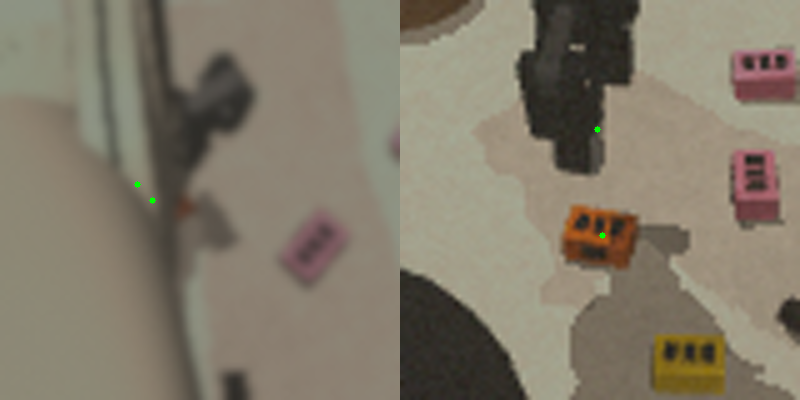

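```bash
python3 -m handwheel '[[-0.05,0.8,0.15,0,0,0],[-0.05,1.8,0.15,0,0,0],[-0.05,2.8,0.15,0,0,0],[-0.05,3.4,0.15,0,0,0],[-0.05,3.7,0.15,0,0,0]]';python3 -m handwheel '[[0,0,0,0,0,0],[0,0,0,0,0,0],[0,0,0,0,0,0],[0,0,0,0,0,0],[0,0,0,0,0,0]]' -1
```

```text
clock: 25.48
eef_pos: [0.545, 0.0626, -0.0228]
tool_rot: [-0.207, 0.676, -0.676, 0.207]
ft_force: [-0.7, -1.1, 0.4]
grip_width: 0.0511
clock: 26.1
eef_pos: [0.5463, 0.0626, -0.0212]
tool_rot: [0.206, -0.676, 0.676, -0.208]
ft_force: [0.3, 0.1, 5.6]
grip_width: 0.0202
```

```bash
python3 -m handwheel '[[0,-1,0,0,0,0],[0,-2,0,0,0,0],[0,-3.5,0,0,0,0],[0,-5,0,0,0,0],[0,-5,0,0,0,0]]'; python3 - <<'E'
from v import *
zoom('z15.png',(('top',(85,160,110)),('side',(105,220,130))))
E
```

```text
clock: 26.72
eef_pos: [0.5478, 0.0628, 0.1061]
tool_rot: [0.205, -0.676, 0.677, -0.209]
ft_force: [-0.6, 0.4, 0.1]
grip_width: 0.02
```

View pics/z15.png

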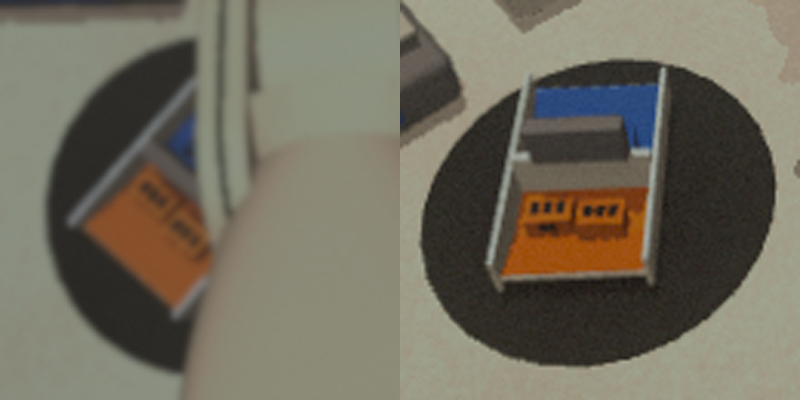

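```bash
python3 - <<'E'
from v import *
c=bot.camera('top')
P=plane(c,np.array([[220,55],[326,148],[178,316],[70,222]])*.275+[85,160],0.042); m=P.mean(0); print(P.round(3),m)
d=P[3]+P[2]-P[0]-P[1]; y=np.degrees(np.arctan2(d[1],d[0])); print(y)
a=np.radians(y); ex=np.array([np.cos(a),np.sin(a)]); ey=np.array([-ex[1],ex[0]])
t=m[:2]+.054*ex+.005*ey; print(t)
goto([*t,.15],y)
E
```

```text
[[0.661 0.25  0.042]
 [0.591 0.17  0.042]
 [0.471 0.274 0.042]
 [0.539 0.356 0.042]] [0.56555834 0.2628726  0.042     ]
139.02673544115802
[0.52150896 0.29450569]
jaw 319.02673544115805 row [-4.44 -0.89 -8.2 ] [ 0.01 -1.5   0.01] real tcp [0.544 0.062 0.128]
```

```bash
python3 -m handwheel '[[-1,-0.6,-1.6,0,-0.3,0],[-2,-0.9,-3.2,0,-0.6,0],[-3,-0.9,-4.8,0,-0.9,0],[-4,-0.9,-6.6,0,-1.2,0],[-4.4,-0.9,-8.2,0,-1.5,0]]';python3 -m handwheel '[[0,0,0,0,0,0],[0,0,0,0,0,0],[0,0,0,0,0,0],[0,0,0,0,0,0],[0,0,0,0,0,0]]'; python3 - <<'E'
from v import *
goto([.5215,.2945,.056],139); p,_,_=tcp()
zoom('z16.png',(('top',(85,160,110)),('side',(105,220,130))),[[p[0],p[1],0.010],p])
E
```

```text
clock: 27.5
eef_pos: [0.5206, 0.2954, 0.123]
tool_rot: [0.295, -0.643, 0.643, -0.293]
ft_force: [0.3, -0.7, -0.4]
grip_width: 0.0202
clock: 28.12
eef_pos: [0.5221, 0.2932, 0.1255]
tool_rot: [0.293, -0.643, 0.644, -0.293]
ft_force: [-0.3, 0.2, -1.1]
grip_width: 0.0203
jaw 319 row [-0.02  3.82 -0.05] [-0. -0. -0.] real tcp [0.522 0.293 0.152]
```

View pics/z16.png

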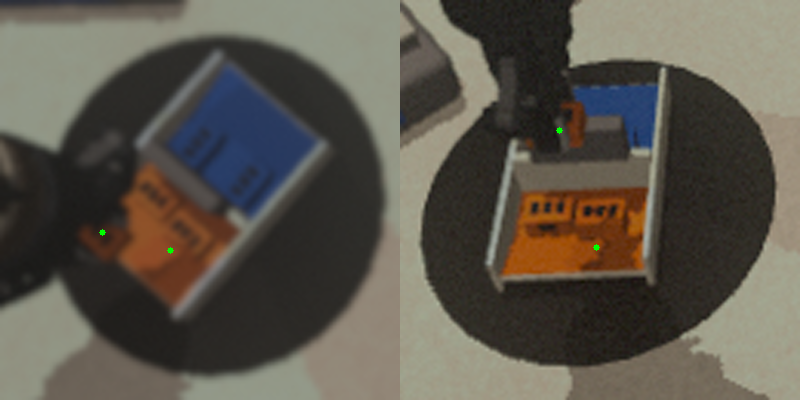

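```bash
python3 -m handwheel '[[0,1.2,0,0,0,0],[0,2.4,0,0,0,0],[0,3.2,0,0,0,0],[0,3.8,0,0,0,0],[0,3.8,0,0,0,0]]'; python3 -m handwheel '[[0,0,0,0,0,0],[0,0,0,0,0,0],[0,0,0,0,0,0],[0,-2,0,0,0,0],[0,-4,0,0,0,0]]' -0.2;  python3 - <<'E'
from v import *
p,_,_=tcp();print(p)
zoom('z17.png',(('top',(85,160,110)),('side',(105,220,130))))
E
```

```text
clock: 28.85
eef_pos: [0.5209, 0.2934, 0.0293]
tool_rot: [0.294, -0.643, 0.643, -0.293]
ft_force: [-0.7, -1.2, 0.9]
grip_width: 0.0199
clock: 29.48
eef_pos: [0.5212, 0.2937, 0.1312]
tool_rot: [0.294, -0.643, 0.643, -0.293]
ft_force: [0.2, 1.4, 0.4]
grip_width: 0.0343
[0.52127882 0.29372456 0.1572255 ]
```

View pics/z17.png

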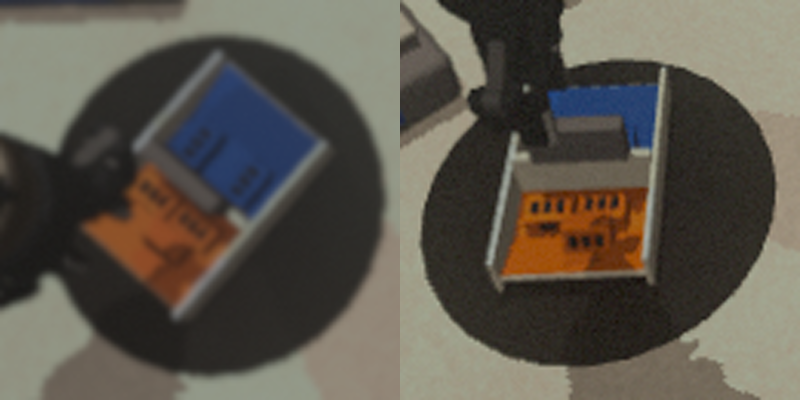

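```bash
python3 -m handwheel '[[0,-1,0,0,0,0],[0,-2,0,0,0,0],[0,-3,-1,0,0,0],[0,-4,-2,0,0,0],[0,-4,-2,0,0,0]]' 0.4; python3 - <<'E'
from v import *
zoom('z18.png',(('top',(85,160,110)),('side',(105,220,130))))
E
```

```text
clock: 30.2
eef_pos: [0.4841, 0.3284, 0.2328]
tool_rot: [-0.293, 0.643, -0.643, 0.296]
ft_force: [0.7, -0.5, 0.8]
grip_width: 0.0598
```

View pics/z18.png

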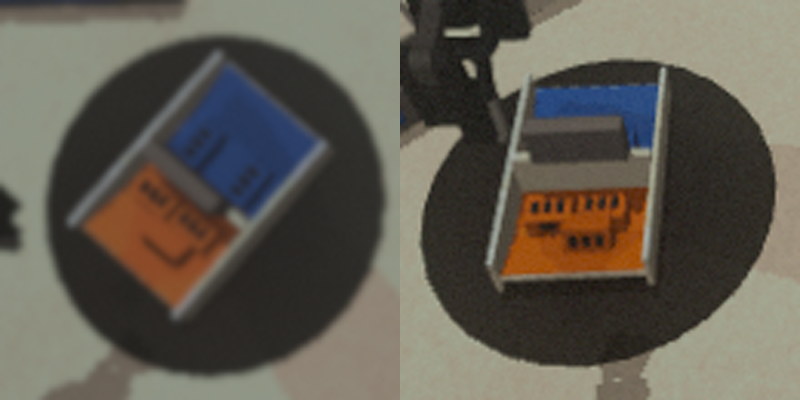

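```bash
python3 - <<'E'
from v import *
c=bot.camera('top')
P=plane(c,np.array([[220,54],[327,147],[178,318],[71,223]])*.275+[85,160],0.042); m=P.mean(0); print(P.round(3),m)
d=P[3]+P[2]-P[0]-P[1]; y=np.degrees(np.arctan2(d[1],d[0])); print(y)
a=np.radians(y); ex=np.array([np.cos(a),np.sin(a),0]); ey=np.array([-ex[1],ex[0],0]); m[2]=.003
pts=[m+sx*.007*ex+sy*.035*ey+[0,0,.083] for sx in(-1,1) for sy in(-1,1)]
zoom('z19.png',(('top',(110,180,60)),('side',(130,240,60))),pts)
goto([*m[:2],.16],y)
E
```

```text
[[0.662 0.25  0.042]
 [0.592 0.17  0.042]
 [0.47  0.274 0.042]
 [0.538 0.356 0.042]] [0.5653899 0.2624956 0.042    ]
139.46695864551182
jaw 319.4669586455118 row [-0.24  3.79  4.12] [ 0.   -0.05  0.01] real tcp [0.484 0.326 0.255]
```

View pics/z19.png

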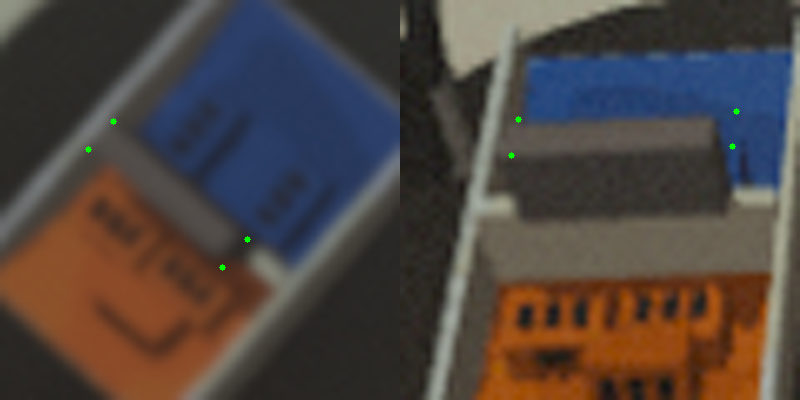

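```bash
python3 -m handwheel '[[-0.2,0,1,0,0,0],[-0.2,0,2,0,0,0],[-0.2,0.6,3,0,0,0],[-0.24,1.2,4.1,0,0,0],[-0.24,2.4,4.1,0,0,0]]' 0.2; python3 -m handwheel '[[0,0,0,0,0,0],[0,0,0,0,0,0],[0,0,0,0,0,0],[0,0,0,0,0,0],[0,0,0,0,0,0]]'; python3 - <<'E'
from v import *
p,_,_=tcp()
goto([.5654,.2625,.055],139.5)
zoom('z20.png',(('top',(110,170,80)),('side',(120,210,80))),[p,[p[0],p[1],.086]])
E
```

```text
clock: 31.08
eef_pos: [0.5677, 0.262, 0.1695]
tool_rot: [0.292, -0.644, 0.644, -0.293]
ft_force: [-0.7, -0.4, -0.4]
grip_width: 0.0512
clock: 31.7
eef_pos: [0.5655, 0.2644, 0.1711]
tool_rot: [0.293, -0.643, 0.643, -0.294]
ft_force: [0.1, 1.1, -0.0]
grip_width: 0.0513
jaw 319.5 row [0.07 5.69 0.04] [-0.   -0.04 -0.01] real tcp [0.565 0.264 0.197]
```

View pics/z20.png

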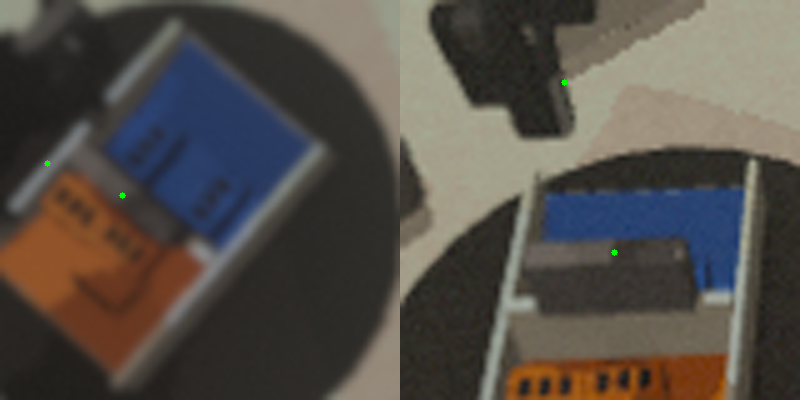

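```bash
python3 -m handwheel '[[0.1,1.3,0.04,0,0,0],[0.1,2.6,0.04,0,0,0],[0.1,3.9,0.04,0,0,0],[0.1,5,0.04,0,0,0],[0.1,5.6,0.04,0,0,0]]'; python3 -m handwheel '[[0,0,0,0,0,0],[0,0,0,0,0,0],[0,0,0,0,0,0],[0,0,0,0,0,0],[0,0,0,0,0,0]]' -1
```

```text
clock: 32.42
eef_pos: [0.5634, 0.2611, 0.0287]
tool_rot: [0.294, -0.643, 0.643, -0.293]
ft_force: [0.0, 0.1, -0.0]
grip_width: 0.0512
clock: 33.05
eef_pos: [0.5654, 0.2621, 0.0318]
tool_rot: [-0.293, 0.643, -0.643, 0.295]
ft_force: [-0.3, 0.2, 5.5]
grip_width: 0.0129
```

```bash
python3 -m handwheel '[[0,-0.2,0,0,0,0],[0,-0.6,0,0,0,0],[0,-1.2,0,0,0,0],[0,-1.8,0,0,0,0],[0,-2.4,0,0,0,0]]'; python3 - <<'E'
from v import *
p,_,_=tcp();print(p)
zoom('z21.png',(('top',(85,150,110)),('side',(105,190,140))),[p])
E
```

```text
clock: 33.67
eef_pos: [0.5647, 0.2617, 0.0919]
tool_rot: [0.293, -0.643, 0.643, -0.294]
ft_force: [-0.2, -0.5, -3.8]
grip_width: 0.0135
[0.56471417 0.26164615 0.11790169]
```

View pics/z21.png

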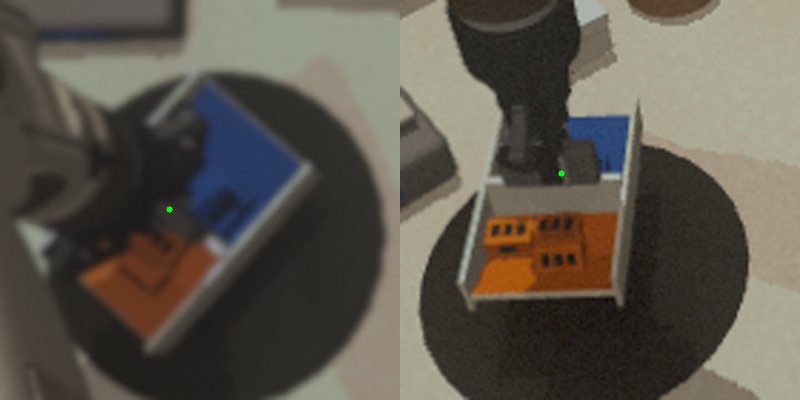

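```bash
python3 -m handwheel '[[0,-0.5,0,0,0,0],[0,-1.2,0,0,0,0],[0.3,-2,0.2,0,0,0],[0.9,-2.8,0.6,0,0,0],[1.7,-3.5,1.1,0,-0.2,0]]'; python3 -m handwheel '[[0.9,-0.5,0.6,0,-0.2,0],[1.9,-0.9,1.3,0,-0.4,0],[2.9,-1.2,2,0,-0.6,0],[3.9,-1.4,2.7,0,-0.8,0],[4.9,-1.4,3.3,0,-1,0]]'; python3 - <<'E'
from v import *
goto([.503,-.274,.24],160); print(tcp()[2]['joint_pos'].round(2))
E
```

```text
clock: 34.4
eef_pos: [0.5572, 0.2105, 0.179]
tool_rot: [0.305, -0.638, 0.638, -0.305]
ft_force: [0.3, -0.4, -3.9]
grip_width: 0.013
clock: 35.02
eef_pos: [0.5443, 0.0624, 0.2141]
tool_rot: [0.359, -0.609, 0.609, -0.36]
ft_force: [-0.0, -0.2, -3.8]
grip_width: 0.013
jaw 340 row [1.257e+01 1.000e-02 5.060e+00] [-0.01 -0.89 -0.  ] real tcp [0.544 0.062 0.24 ]
[ 0.11  0.33  0.15  1.39 -0.    2.19]
```

```bash
python3 -m handwheel '[[1,0,0.4,0,-0.2,0],[2.1,0,0.8,0,-0.4,0],[3.2,0,1.3,0,-0.6,0],[4.3,0,1.7,0,-0.8,0],[5.4,0,2.2,0,-0.9,0]]'; python3 -m handwheel '[[1.1,0,0.6,0,0,0],[2.2,0,1.1,0,0,0],[3.2,0,1.6,0,0,0],[4,0,2,0,0,0],[4.5,0,2.2,0,0,0]]'; python3 - <<'E'
from v import *
goto([.503,-.274,.24],160); print(tcp()[2]['joint_pos'].round(2))
snap('top','t4.png')
snap('side','s4.png')
E
```

```text
clock: 35.65
eef_pos: [0.5263, -0.0821, 0.2136]
tool_rot: [0.406, -0.579, 0.579, -0.406]
ft_force: [-0.2, 0.4, -4.4]
grip_width: 0.0131
clock: 36.28
eef_pos: [0.5403, -0.2063, 0.2131]
tool_rot: [-0.405, 0.579, -0.579, 0.405]
ft_force: [-0.5, -0.2, -4.1]
grip_width: 0.0129
jaw 340 row [ 3.05 -0.04 -0.47] [ 0. -0. -0.] real tcp [ 0.54  -0.206  0.239]
[-0.36  0.4   0.24  1.42  0.    1.56]
```

View pics/s4.png

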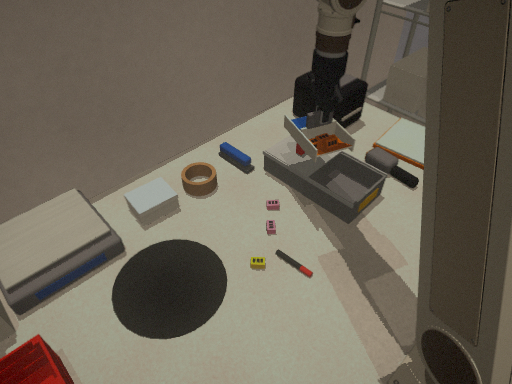

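```bash
cat >> h.py <<'E'
GZ=0.057-0.003  # real tcp height above dish underside in grasp
def tip(lip,psi,thetas):
    p,R0,o=tcp(); a=np.radians(psi); ex=np.array([np.cos(a),np.sin(a),0]); ez=np.array([0,0,1.]); ey=np.cross(ez,ex)
    lip=np.atleast_2d(lip)
    for l,th in zip(np.repeat(lip,len(thetas),0) if len(lip)==1 else lip,thetas):
        t=np.radians(th); D=R.from_rotvec(ey*t).as_matrix()@np.c_[ex,ey,ez]
        Rt=R.from_matrix(D@np.array([[0,0,-1],[1,0,0],[0,-1,0]]).astype(float))  # tool x=dish y, tool y=-dish z, tool z=-dish x
        eef=l+D@(np.array([0,0,GZ-OFF])-[.081,0,.0205])
        print(th,'row',(R0.inv().apply(eef-o['eef_pos'])/.025).round(2),(np.degrees((R0.inv()*Rt).as_rotvec())/10).round(2))
E
python3 - <<'E'
from h import *
L=[.489,-.269]
tip([[*L,.2],[*L,.19],[*L,.17],[*L,.15],[*L,.13],[*L,.115]],160,[0,15,25,30,45,60])
E
```

```text
0 row [3.06 0.21 2.17] [ 0.   -0.01  0.  ]
15 row [ 3.06 -0.21  1.98] [ 1.5  -0.01  0.  ]
25 row [3.06 0.07 1.74] [ 2.5 -0.   0. ]
30 row [3.06 0.63 1.59] [ 3. -0.  0.]
45 row [3.06 0.81 1.01] [ 4.5 -0.   0. ]
60 row [3.06 0.96 0.29] [ 6. -0.  0.]
```

```bash
python3 -m handwheel '[[0.5,0,0.4,0,0,0],[1.2,0,0.9,0,0,0],[2,0,1.4,0,0,0],[2.7,-0.1,1.8,0,0,0],[3.06,-0.1,2.05,0,0,0]]'; python3 - <<'E'
from h import *
L=[.489,-.269]
tip([[*L,.19],[*L,.17],[*L,.15],[*L,.13],[*L,.115]],160,[15,25,30,45,60])
E
```

```text
clock: 37.0
eef_pos: [0.5632, -0.2952, 0.2153]
tool_rot: [0.406, -0.579, 0.579, -0.406]
ft_force: [0.8, 0.3, -4.0]
grip_width: 0.013
15 row [ 0.03 -0.12 -0.1 ] [ 1.5   0.01 -0.  ]
25 row [ 0.03  0.17 -0.34] [ 2.5   0.01 -0.  ]
30 row [ 0.03  0.73 -0.49] [ 3.    0.01 -0.  ]
45 row [ 0.03  0.91 -1.07] [ 4.5   0.01 -0.  ]
60 row [ 0.03  1.06 -1.79] [ 6.    0.01 -0.  ]
```

```bash
python3 -m handwheel '[[0,0,0,0.4,0,0],[0,0,0,0.9,0,0],[0,-0.1,-0.1,1.5,0,0],[0,0,-0.2,2,0,0],[0,0.1,-0.3,2.4,0,0]]'; python3 - <<'E'
from v import *
L=[.489,-.269]; print(tcp()[2]['joint_pos'].round(2))
tip([[*L,.15],[*L,.13],[*L,.115]],160,[30,45,60])
zoom('z22.png',(('top',(290,140,140)),('side',(240,60,160))),[[*L,.171]])
E
```

```text
clock: 37.62
eef_pos: [0.5547, -0.2907, 0.2127]
tool_rot: [0.313, -0.445, 0.687, -0.482]
ft_force: [0.4, 0.0, -4.2]
grip_width: 0.0133
[-0.52  0.16 -0.17  0.82  0.07  1.41]
30 row [ 0.08  0.53 -0.36] [ 0.59  0.01 -0.01]
45 row [ 0.08  0.45 -0.96] [ 2.09  0.01 -0.01]
60 row [ 0.08  0.3  -1.67] [ 3.59  0.01 -0.01]
```

View pics/z22.png

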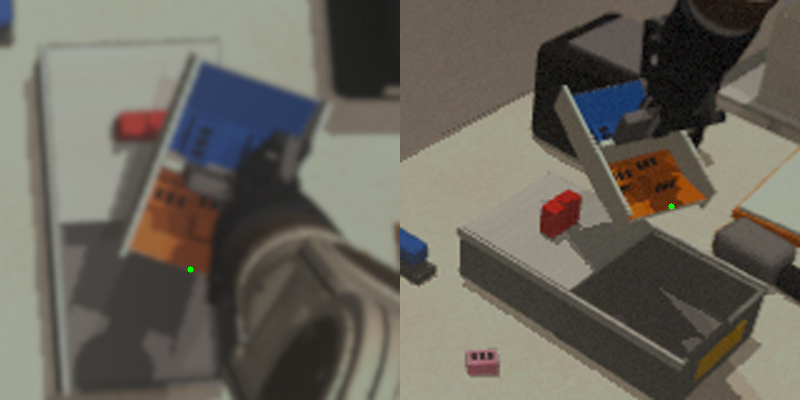

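```bash
python3 -m handwheel '[[-0.1,0.3,-0.2,0.4,0,0],[-0.2,0.5,-0.5,1,0,0],[-0.2,0.5,-0.75,1.6,0,0],[-0.2,0.45,-1,2.1,0,0],[-0.2,0.4,-1.25,2.7,0,0]]'; python3 -m handwheel '[[0,0,-0.3,0.5,0,0],[0,0,-0.5,0.9,0,0],[0,0,-0.5,0.9,0,0],[0,0,-0.5,0.9,0,0],[0,0,-0.5,0.9,0,0]]'; python3 - <<'E'
from v import *
L=[.489,-.264]; print(tcp()[2]['joint_pos'].round(2))
tip([[*L,.115]],160,[60])
zoom('z23.png',(('top',(290,140,140)),('side',(240,60,160))),[[*L,.115]])
E
```

```text
clock: 38.35
eef_pos: [0.5354, -0.279, 0.1924]
tool_rot: [0.191, -0.272, 0.772, -0.542]
ft_force: [0.8, -0.6, -3.0]
grip_width: 0.0131
clock: 38.98
eef_pos: [0.5287, -0.277, 0.1834]
tool_rot: [0.148, -0.211, 0.791, -0.555]
ft_force: [-0.5, -0.5, -3.0]
grip_width: 0.013
[-0.6   0.05 -0.99 -0.51  0.22  1.44]
60 row [ 0.05 -0.38  0.04] [-0.01  0.01 -0.  ]
```

View pics/z23.png

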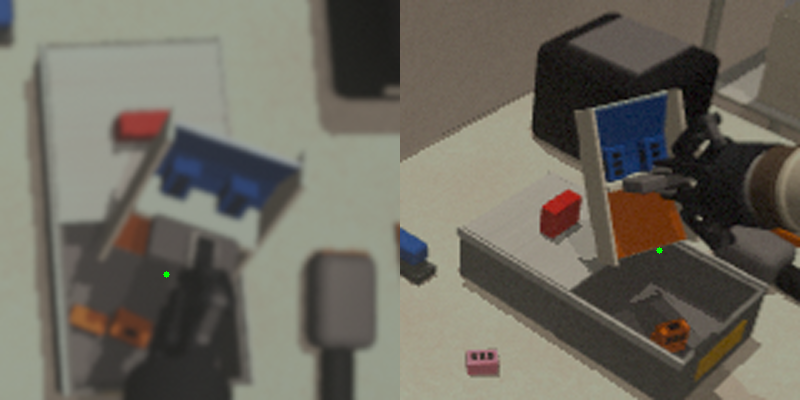

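```bash
python3 - <<'E'
from v import *
L=[.489,-.264]
zoom('z24.png',(('top',(300,200,90)),('side',(310,140,90))))
tip([[*L,.13],[*L,.16],[*L,.18],[*L,.2]],160,[45,25,10,0])
E
```

```text
45 row [0.06 0.2  0.59] [-1.51  0.01 -0.  ]
25 row [0.06 0.66 1.25] [-3.51  0.01 -0.  ]
10 row [0.06 0.94 1.43] [-5.01  0.01 -0.  ]
0 row [0.06 0.9  1.69] [-6.01  0.01 -0.  ]
```

View pics/z24.png

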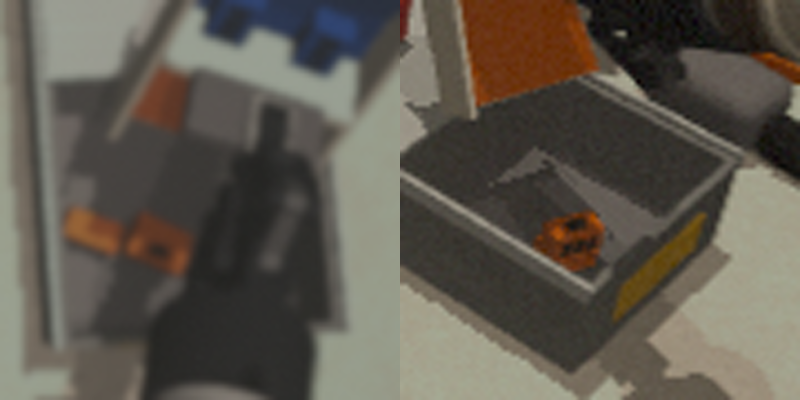

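```bash
python3 -m handwheel '[[0,0.1,0.2,-0.5,0,0],[0,0.2,0.5,-1.3,0,0],[0,0.4,0.8,-2.1,0,0],[0,0.5,1.1,-2.9,0,0],[0,0.6,1.3,-3.6,0,0]]'; python3 - <<'E'
from v import *
L=[.489,-.264]
zoom('z25.png',(('top',(290,140,140)),('side',(240,60,160))))
tip([[*L,.19],[*L,.21]],160,[10,0])
E
```

```text
clock: 39.8
eef_pos: [0.5552, -0.2864, 0.2044]
tool_rot: [0.313, -0.446, 0.687, -0.481]
ft_force: [1.3, -1.2, -3.3]
grip_width: 0.0129
10 row [ 0.06 -0.13  0.24] [-1.44  0.01  0.  ]
0 row [ 0.06 -0.31  0.43] [-2.44  0.01  0.  ]
```

View pics/z25.png

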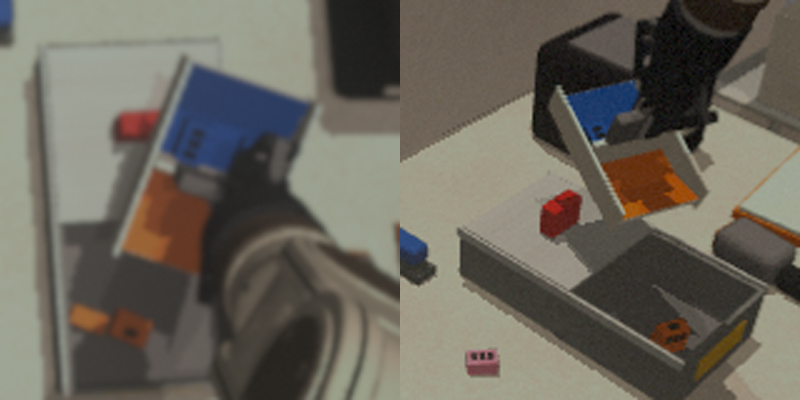

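```bash
python3 -m handwheel '[[0,0,0.1,-0.5,0,0],[0,-0.1,0.2,-1.1,0,0],[-0.5,-0.2,0.3,-1.7,0,0],[-1.2,-0.3,0.4,-2.2,0,0],[-2,-0.3,0.4,-2.44,0,0]]'; python3 -m handwheel '[[-1,0,0,0,0,0],[-2,0,0,0,0,0],[-3,0,0,0,0,0],[-4,0,0,0,0,0],[-4.5,0,0,0,0,0]]'; python3 - <<'E'
from v import *
p,R0,o=tcp(); print(p,R0.as_matrix().round(2))
zoom('z26.png',(('top',(270,120,160)),('side',(220,60,180))))
E
```

```text
clock: 40.52
eef_pos: [0.5785, -0.2414, 0.2117]
tool_rot: [-0.407, 0.581, -0.578, 0.405]
ft_force: [-0.4, -0.6, -2.8]
grip_width: 0.0131
clock: 41.15
eef_pos: [0.616, -0.1343, 0.212]
tool_rot: [-0.407, 0.581, -0.577, 0.405]
ft_force: [-0.6, -0.2, -2.8]
grip_width: 0.013
[ 0.61609789 -0.13433522  0.23798804] [[-0.34 -0.    0.94]
 [-0.94  0.   -0.34]
 [-0.   -1.   -0.01]]
```

View pics/z26.png

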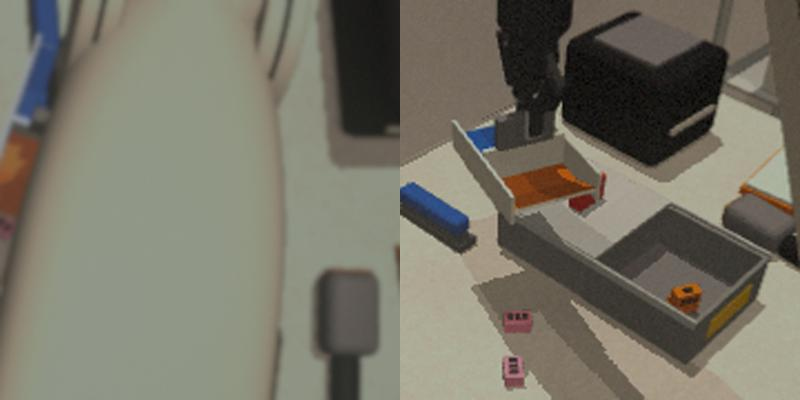

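```bash
python3 -m handwheel '[[-0.8,0,-0.4,0,0,0],[-1.8,0,-1,0,0,0],[-2.9,0,-1.6,0,0,0],[-4,0,-2.2,0,0,0],[-5.1,0,-2.8,0,0,0]]'; python3 -m handwheel '[[-1.1,0,-0.6,0,0,0],[-2.2,0,-1.2,0,0,0],[-3.3,0,-1.8,0,0,0],[-4.4,0,-2.4,0,0,0],[-5.4,0,-2.9,0,0,0]]';  python3 -m handwheel '[[-1,0,-0.6,0,0,0],[-2,0,-1.1,0,0,0],[-2.9,0,-1.5,0,0,0],[-3.3,0,-1.8,0,0,0],[-3.5,0,-1.9,0,0,0]]';python3 - <<'E'
from v import *
goto([.557,.263,.06],160)
zoom('z26.png',(('top',(290,140,120)),('top',(70,120,160))))
snap('top','t5.png')
E
```

```text
clock: 41.88
eef_pos: [0.5928, 0.0092, 0.2135]
tool_rot: [-0.407, 0.581, -0.577, 0.404]
ft_force: [0.2, -0.6, -3.5]
grip_width: 0.0128
clock: 42.5
eef_pos: [0.5707, 0.161, 0.214]
tool_rot: [-0.407, 0.581, -0.577, 0.405]
ft_force: [-0.3, 0.1, -3.7]
grip_width: 0.0131
clock: 43.12
eef_pos: [0.556, 0.2586, 0.2142]
tool_rot: [-0.407, 0.581, -0.577, 0.404]
ft_force: [-0.2, 0.6, -2.2]
grip_width: 0.0129
jaw 340 row [-0.18  7.21  0.03] [0.04 0.01 0.  ] real tcp [0.556 0.259 0.24 ]
```

View pics/z26.png

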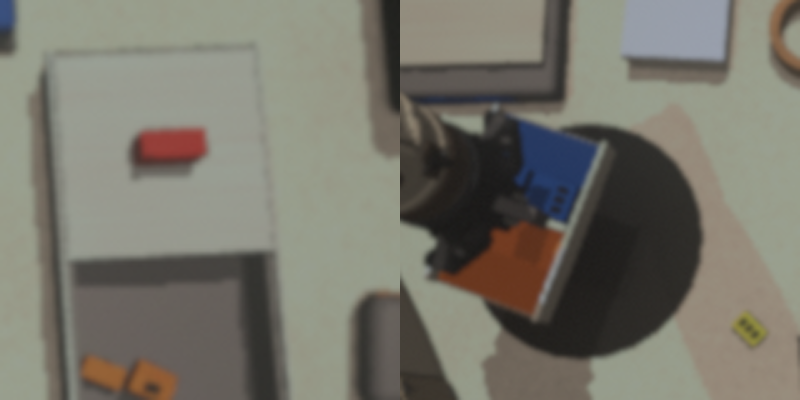

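```bash
python3 - <<'E'
from v import *
zoom('z27.png',(('top',(300,210,70)),('side',(310,150,80))))
E
```

```text
(no output)
```

View pics/z27.png

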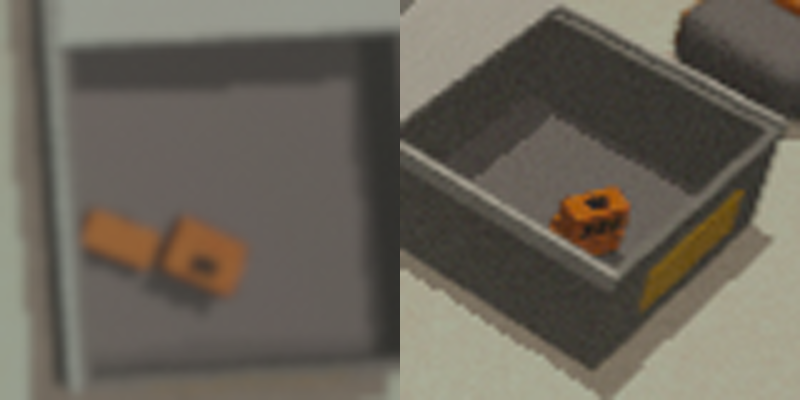

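View pics/t5.png

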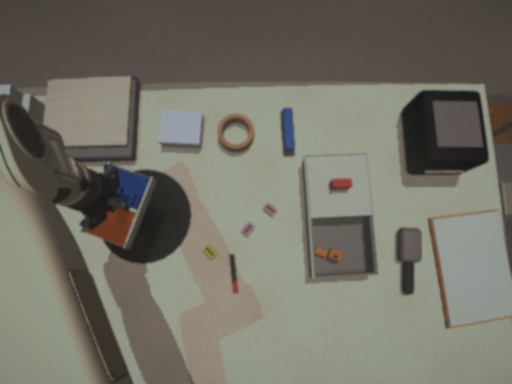

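```bash
python3 - <<'E'
from v import *
zoom('z28.png',(('top',(75,155,90)),('side',(90,120,140))))
for r in rects('top',(3,90,70),(18,255,255),0.016,15): print('or',r)
E
```

```text
or (array([0.3673689 , 0.01493919]), 31.67087173461914, 12.534584045410156, 7.827266693115234, (234.6029962546816, 286.4269662921348))
or (array([ 0.45121851, -0.23483508]), 76.72793579101562, 30.2852840423584, 70.52268981933594, (329.37967115097155, 253.30194319880417))
or (array([ 0.39019644, -0.53676538]), 295.08172607421875, 13.907283782958984, 4.920365333557129, (439.037674037674, 273.5200655200655))
or (array([0.53792175, 0.35020816]), 114.57559967041016, 94.97423553466797, 69.52169799804688, (114.56598345918734, 226.339086659475))
or (array([ 0.63663   , -0.27826505]), 56.2873649597168, 25.174854278564453, 89.3551254272461, (337.58518518518514, 185.58518518518517))
or (array([ 0.77554242, -0.77416779]), 62.385528564453125, 40.25935363769531, -89.57043093442917, (503.82229580573943, 137.23289183222957))
or (array([0.78884174, 0.01139125]), 96.80496215820312, 95.10332489013672, -0.7186355590820312, (235.39963369963368, 131.5084249084249))
or (array([ 0.83532812, -0.78102759]), 85.15731048583984, 78.36448669433594, 1.1673413515090942, (499.84137191854234, 114.02822436584493))
```

View pics/z28.png

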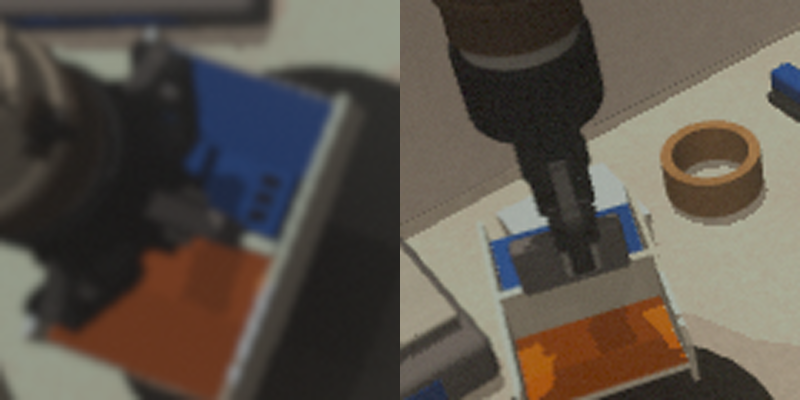

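```bash
python3 - <<'E'
from v import *
zoom('z29.png',(('top',(312,240,32)),('side',(335,180,32))))
E
```

```text
(no output)
```

View pics/z29.png

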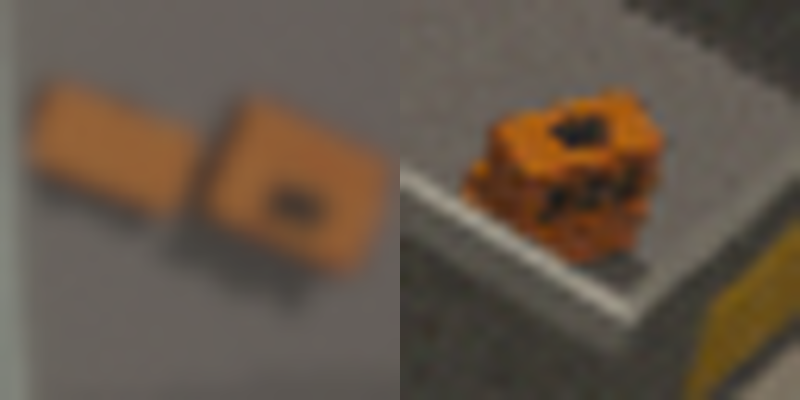

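```bash
python3 - <<'E'
from h import *
def tri(a,b):
    c1=bot.camera('top');c2=bot.camera('side')
    o1,d1=ray(c1,[a]);o2,d2=ray(c2,[b]);d1=d1[0]/np.linalg.norm(d1[0]);d2=d2[0]/np.linalg.norm(d2[0])
    s=np.linalg.lstsq(np.c_[d1,-d2],o2-o1,rcond=None)[0]; p=o1+s[0]*d1;q=o2+s[1]*d2
    print(p.round(4),q.round(4))
tri((335.6-.5,256.2-.5),(349.6-.5,190.6-.5))
# corners of upper face: far corner
tri((312+260/12.5-.5,240+100/12.5-.5),(335+235/12.5-.5,180+92/12.5-.5))
tri((312+385/12.5-.5,240+160/12.5-.5),(335+258/12.5-.5,180+130/12.5-.5))
c1=bot.camera('top');c2=bot.camera('side')
# marks at bin floor & predicted side positions
for z in(.006,.024,.028,.042,.046): print(z,proj(c2,[[plane(c1,[[335.1,255.7]],z)[0][0],plane(c1,[[335.1,255.7]],z)[0][1],z]]))
E
```

```text
[ 0.4414 -0.2458  0.0456] [ 0.4418 -0.2456  0.0456]
[ 0.4624 -0.2377  0.0537] [ 0.436  -0.2537  0.0565]
[ 0.4499 -0.2696  0.0265] [ 0.4395 -0.2761  0.0279]
0.006 [[348.62119221 198.78607843]]
0.024 [[348.91348453 194.91463306]]
0.028 [[348.97947552 194.03949941]]
0.042 [[349.21349024 190.93292726]]
0.046 [[349.28123564 190.03266323]]
```

```bash
python3 -m handwheel '[[-0.1,1,0,0,0,0],[-0.18,2.4,0,0,0,0],[-0.18,3.8,0,0,0,0],[-0.18,5.2,0,0,0,0],[-0.18,6.3,0,0,0,0]]'; python3 -m handwheel '[[0,0.3,0,0,0,0],[0,0.6,0,0,0,0],[0,0.8,0,0,0,0],[0,0.9,0,0,0,0],[0,0.95,0,0,0,0]]'; python3 - <<'E'
from v import *
print(tcp()[0])
zoom('z30.png',(('top',(75,155,110)),('side',(90,190,140))))
E
```

```text
clock: 44.65
eef_pos: [0.5563, 0.2629, 0.0551]
tool_rot: [-0.408, 0.581, -0.577, 0.404]
ft_force: [1.1, -0.9, -3.0]
grip_width: 0.013
clock: 45.28
eef_pos: [0.5571, 0.2633, 0.0335]
tool_rot: [-0.407, 0.581, -0.577, 0.405]
ft_force: [-0.4, 0.5, -2.8]
grip_width: 0.0131
[0.55723073 0.2631976  0.05949401]
```

View pics/z30.png

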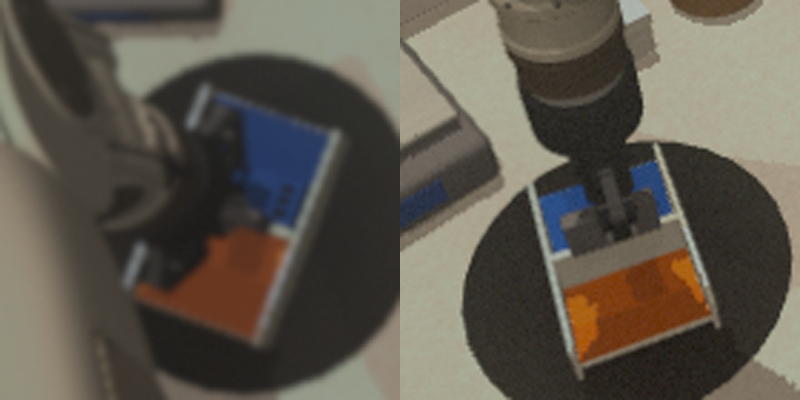

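```bash
python3 -m handwheel '[[0,0.03,0,0,0,0],[0,0.06,0,0,0,0],[0,0.09,0,0,0,0],[0,0.12,0,0,0,0],[0,0.12,0,0,0,0]]'
```

```text
clock: 46.0
eef_pos: [0.5568, 0.2632, 0.032]
tool_rot: [-0.407, 0.581, -0.577, 0.405]
ft_force: [-4.2, -0.7, 8.4]
grip_width: 0.0131
```

Contact with the mat; release and rise.

```bash
python3 -m handwheel '[[0,0,0,0,0,0],[0,0,0,0,0,0],[0,0,0,0,0,0],[0,0,0,0,0,0],[0,0,0,0,0,0]]' 0.2; python3 -m handwheel '[[0,-1,0,0,0,0],[0,-2,0,0,0,0],[0,-4,0,0,0,0],[0,-6,0,0,0,0],[0,-7,0,0,0,0]]'; python3 - <<'E'
from v import *
zoom('z31.png',(('top',(75,155,110)),('side',(90,200,140))))
goto([.62,-.256,.20],1)
E
```

```text
clock: 46.62
eef_pos: [0.5567, 0.2631, 0.0298]
tool_rot: [-0.407, 0.581, -0.577, 0.404]
ft_force: [0.6, 0.3, -0.3]
grip_width: 0.0515
clock: 47.25
eef_pos: [0.5591, 0.2633, 0.2087]
tool_rot: [-0.405, 0.581, -0.577, 0.406]
ft_force: [-0.1, -1.2, -0.1]
grip_width: 0.051
jaw 1 row [18.72  1.29  9.35] [ 0.   -2.1  -0.03] real tcp [0.56  0.263 0.235]
```

View pics/z31.png

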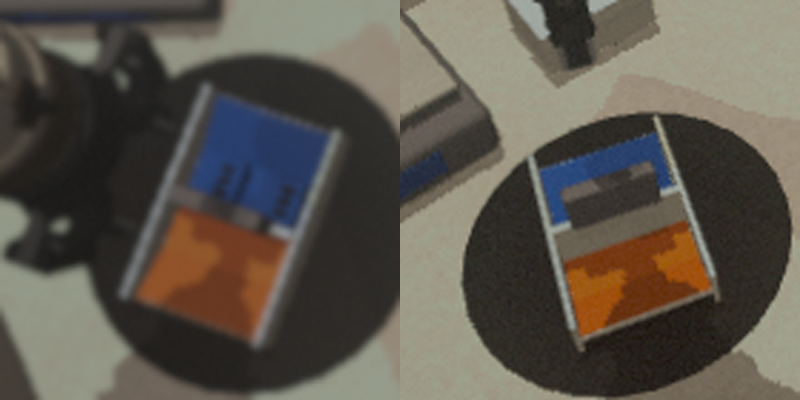

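```bash
python3 -m handwheel '[[1.5,0,0.8,0,-0.4,0],[3.4,0,1.7,0,-0.8,0],[5.4,0,2.7,0,-1.2,0],[7.4,0,3.7,0,-1.6,0],[9.4,0,4.7,0,-2.1,0]]' 0.5; python3 - <<'E'
from v import *
goto([.62,-.256,.17],1)
E
```

```text
clock: 47.98
eef_pos: [0.5874, 0.0, 0.2025]
tool_rot: [0.507, -0.497, 0.492, -0.504]
ft_force: [0.7, 0.1, -0.1]
grip_width: 0.0641
jaw 1 row [10.27  2.3   1.11] [ 0.05  0.02 -0.01] real tcp [ 0.588 -0.     0.228]
```

```bash
python3 -m handwheel '[[2,0.3,0.2,0,0,0],[4.2,0.9,0.4,0,0,0],[6.4,1.5,0.7,0,0,0],[8.6,2,1,0,0,0],[10.2,2.3,1.1,0,0,0]]'; python3 -m handwheel '[[0,0,0,0,0,0],[0,0,0,0,0,0],[0,0,0,0,0,0],[0,0,0,0,0,0],[0,0,0,0,0,0]]'; python3 - <<'E'
from v import *
goto([.62,-.256,.086],1); p=tcp()[0]
zoom('z32.png',(('top',(290,120,100)),('side',(250,90,110))),[p,[p[0],p[1],.114]])
E
```

```text
clock: 48.6
eef_pos: [0.6187, -0.2547, 0.1427]
tool_rot: [0.506, -0.499, 0.492, -0.503]
ft_force: [0.6, 0.3, 0.3]
grip_width: 0.0643
clock: 49.22
eef_pos: [0.6203, -0.2518, 0.1464]
tool_rot: [0.506, -0.497, 0.493, -0.504]
ft_force: [-0.2, -0.4, 0.6]
grip_width: 0.0641
jaw 1 row [0.18 3.46 0.01] [ 0.03  0.01 -0.01] real tcp [ 0.62  -0.252  0.172]
```

View pics/z32.png

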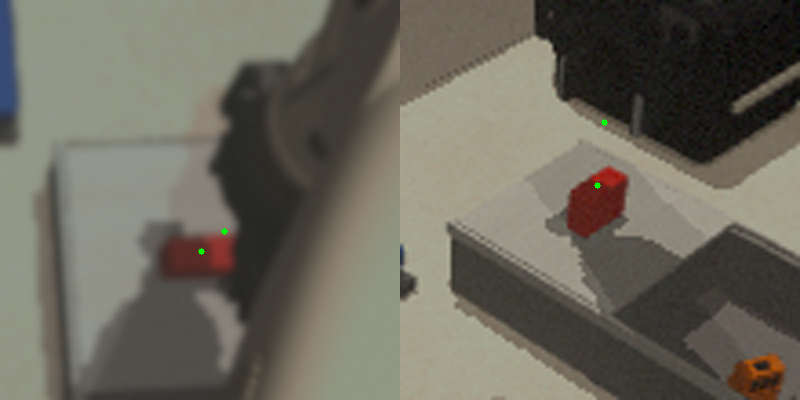

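```bash
python3 -m handwheel '[[0.1,1,0,0,0,0],[0.18,2,0,0,0,0],[0.18,2.9,0,0,0,0],[0.18,3.4,0,0,0,0],[0.18,3.45,0,0,0,0]]'; python3 -m handwheel '[[0,0,0,0,0,0],[0,0,0,0,0,0],[0,0,0,0,0,0],[0,0,0,0,0,0],[0,0,0,0,0,0]]' -1; python3 -m handwheel '[[0,0,-0.4,0,0,0],[0,0,-1.2,0,0,0],[0,0,-2.1,0,0,0],[0,0,-3,0,0,0],[0,0,-3.8,0,0,0]]'
```

```text
clock: 49.95
eef_pos: [0.6189, -0.2566, 0.0587]
tool_rot: [0.506, -0.498, 0.493, -0.503]
ft_force: [0.8, 0.2, -0.6]
grip_width: 0.0643
clock: 50.58
eef_pos: [0.6204, -0.2572, 0.061]
tool_rot: [0.505, -0.497, 0.494, -0.504]
ft_force: [-1.6, -0.2, 6.0]
grip_width: 0.0208
clock: 51.2
eef_pos: [0.525, -0.2603, 0.061]
tool_rot: [0.506, -0.496, 0.495, -0.504]
ft_force: [3.3, -3.7, 2.1]
grip_width: 0.021
```

```bash
python3 -m handwheel '[[0,0,-0.5,0,0,0],[0,0,-1,0,0,0],[0,0,-1.5,0,0,0],[0,0,-1.9,0,0,0],[0,0,-2.1,0,0,0]]'; python3 -m handwheel '[[0,0,-0.1,0,0,0],[0,0,-0.2,0,0,0],[0,0,-0.3,0,0,0],[0,0,-0.3,0,0,0],[0,0,-0.3,0,0,0]]'
```

```text
clock: 51.82
eef_pos: [0.4725, -0.262, 0.061]
tool_rot: [0.506, -0.496, 0.495, -0.503]
ft_force: [2.6, -6.9, -0.3]
grip_width: 0.0208
clock: 52.45
eef_pos: [0.4707, -0.262, 0.061]
tool_rot: [-0.504, 0.494, -0.497, 0.506]
ft_force: [15.8, -6.3, -9.4]
grip_width: 0.021
```

```bash
python3 -m handwheel '[[0,0,0.1,0,0,0],[0,0,0.1,0,0,0],[0,0,0.1,0,0,0],[0,0,0.1,0,0,0],[0,0,0.1,0,0,0]]' 1; python3 -m handwheel '[[0,-1,0,0,0,0],[0,-2,0,0,0,0],[0,-4,0,0,0,0],[2,-5,0,0,0,0],[4,-5,-1,0,0,0]]';  python3 -m handwheel '[[0,-1,-1,0,0,0],[0,-2,-2,0,0,0],[1,-2,-3,0,0,0],[2,-2,-3,0,0,0],[2,-2,-3,0,0,0]]'; python3 - <<'E'
from v import *
snap('top','t6.png');snap('side','s6.png')
zoom('z33.png',(('top',(290,140,150)),('side',(250,110,140))))
E
```

```text
clock: 53.08
eef_pos: [0.4667, -0.2596, 0.0606]
tool_rot: [0.506, -0.498, 0.493, -0.503]
ft_force: [-0.9, -0.1, 0.3]
grip_width: 0.0855
clock: 53.7
eef_pos: [0.4473, -0.3623, 0.1887]
tool_rot: [0.506, -0.494, 0.495, -0.505]
ft_force: [-0.8, -0.5, -0.4]
grip_width: 0.085
clock: 54.32
eef_pos: [0.3703, -0.4131, 0.2356]
tool_rot: [0.505, -0.498, 0.494, -0.503]
ft_force: [-0.1, 0.5, -0.6]
grip_width: 0.0852
```

View pics/t6.png

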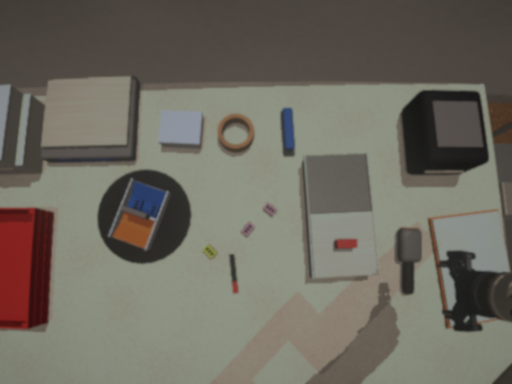

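View pics/s6.png

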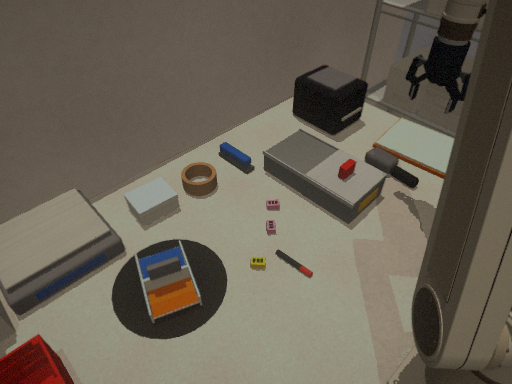

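View pics/z33.png

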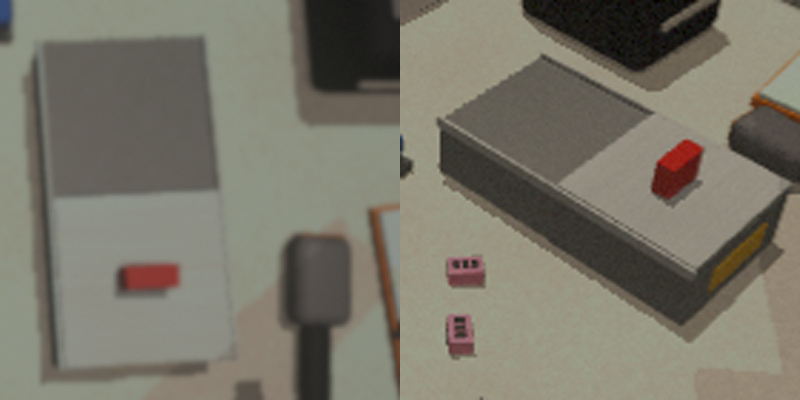

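```bash
python3 - <<'E'
from v import *
zoom('z34.png',(('top',(95,165,100)),('side',(110,225,120))))
for r in rects('top',(0,150,80),(3,255,255),0.114,60,(300,150,380,270)): print('grip',r[0])
E
```

```text
grip [ 0.47102042 -0.25901779]
```

View pics/z34.png

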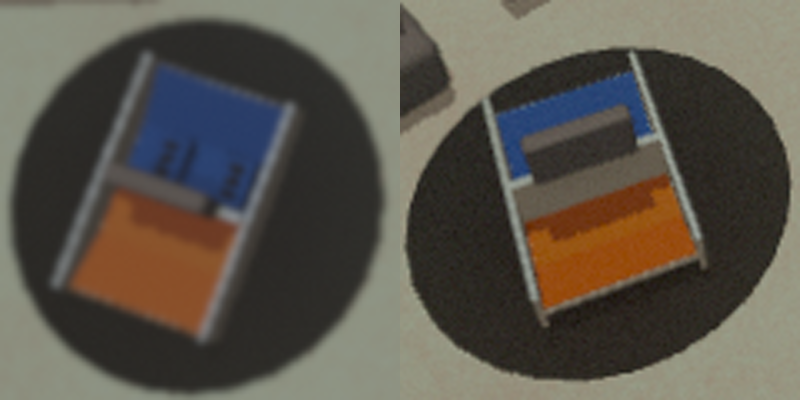

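The dish stands level on the mat. Both blue connectors are in the blue section (crop (168,160) and (232,185)) and the orange section is empty. The shutter grip is at x = 0.471 m, the closed end. Handing in.

```bash
python3 -c "
from workcell import bot
print(bot.job_done(), bot.get_obs()['clock'])"
```

```text
the job is handed in; nothing more can be done
the job is handed in; nothing more can be done
```

I handed the job in at about 54 s on the robot's clock. All three orange connectors are in the bin, the dish is back on its mat with both blue connectors, and the shutter is closed. The hand-in gave no verdict.

**What I did:** I slid the shutter to its open stop. I put the three orange connectors into the orange section; only three were present. I tipped the dish about 60° over the well, set it back on the mat, and slid the shutter about 150 mm to its closed stop.

**Last checks:**
- **Orange connectors:** before closing, two showed clearly in the well. The third I inferred from a measured top height of 46 mm, which fits one connector lying on another. No orange was left on the bench or in the dish.
- **Dish:** it stands upright near the middle of the mat, the orange section is empty, and both blue connectors are in theirs.
- **Shutter:** its grip is at x = 0.471 m, the closed end.
- **Other things:** the bystanders and the pink and yellow look-alikes look unmoved in the pictures. I did not measure them.

**What went wrong or disagreed:**
- **Finger tips:** they sat about 26 mm short of the reported tool point, so my first grasp of the shutter grip closed on nothing. It rested on top of the grip and dragged the shutter about 20 mm open. I corrected for this in every later move.
- **Contact with the dish:** lowering the first two connectors touched it at about 31 N and 24 N and shifted it a few millimetres.

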